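# Pack rock specimens into the sample tote

## Robot

A 6-joint arm with a two-finger parallel gripper is mounted at the origin on a cart in front of the work surface, level with it; the furniture and walls round the work are solid. World frame = base frame: x ahead of the robot, y to its left, z up, the work surface at z = 0. Lengths are in m, angles in rad, forces in N, time in s.
With the tool pointing down it reaches from about 0.375 to 0.925 m from the base axis. Payload 5.7 kg.
Tool frame: the origin (TCP) lies on the centre line of the jaws, within the pads' length; the fingertips stand 14 mm ahead of it and the grasp point (between the pads) lies 5 mm behind it; z points along the fingers, x is the direction in which the jaws open and shut, and the axes are right-handed (so a half turn about z gives the same grasp; the last joint's range is limited). The gripper opens to 88 mm and grips with 3 to 60 N. Pads are 20 mm wide; open, the fingers measure 115 mm over their backs; the gripper's body (75 mm by 178 mm) begins 61 mm behind the grasp point.
Start: joints at [1.068, 0.359, 1.51, -0, 1.272, -0.115], TCP at [0.227, 0.555, 0.206] pointing down, gripper open.
Joint ranges: [-2.97, 2.97], [-1.01, 2.36], [0.21, 2.38], [-0.96, 4.11], [0.2, 2.71], [-2.98, 2.98]. Speed limits (rad/s): [2.39, 2.39, 3.14, 3.14, 3.14, 3.14].

## Interface

Orientations are given as [roll, pitch, yaw] about the fixed x, y, z axes, in that order (R = Rz(yaw) Ry(pitch) Rx(roll)).
In Python, from plant import get_obs, read_camera, sign_off, boxes_of, landmark_of gives the robot as it stands.
- The arm moves only by the tool step_arm, never from a script. Its argument "motion" is a list of rows, each an object with "gripper": the finger opening in cm, from 0 to 8.78; "slide": the shift along the tool's x, y, z in cm, a list of three; "angular": the turn, a rotation vector about the tool's x, y, z in degrees, a list of three. In form: [{"gripper": gripper, "slide": [dx, dy, dz], "angular": [wx, wy, wz]}, ...]. A call has exactly 10 rows; each row shifts and turns the commanded pose from where the row before left it, along the tool's axes as they then stand; what a row does not reach is not made up. A row lasts 1/8 s, in which the tool goes at most 62.5 mm and 10.7 degrees, less where a joint would pass 70% of its speed; a pose out of reach is approached as far as the arm can. A call is refused whole if a number of a shift passes 6.25 or a number of a turn 10.7, either way. A call with a gripper value outside its range is refused whole. The fingers move at their own pace and stop on an object; the grip force is fixed at half the most. Time passes only in rows, so rows that do not move let the fingers close, or fill a call up. It gives the time, the measured TCP pose, the force and the opening at its end, in the units of the state.
- get_obs(): the state, without advancing time (a new reading comes with each control period).
- read_camera(name): name is "scene" or "top"; returns a dict with "pixels" (384x512x3 uint8, red, green, blue), "fov_y" (degrees; the focal length in pixels is half the picture's height over the tangent of half this angle, whatever the lens; pixels are square), "cx", "cy" (the principal point, pixels), "xyz" and "rotation" of the camera in the world. Camera axes: x right, y up, looking along -z (the intrinsics and any distortion apply to the point x, -y, -z); pixel columns grow to the right and rows downward; lengths in m; the calibration is good to about 2 mm. A picture is of the moment at which its call begins. There is no depth.
- sign_off(): hands the job in, once; it reports no verdict.
Trained networks look in a picture, given as the dict that the camera call returned (one of the last four; its "shot" number tells which), for a name from the list of things; names that differ only in an ending like _2 or _b are one class to them, and where a whole thing is asked for, a point or a joint stands for the part that bears it (a point fixed in the world has none). Each returns a list of dicts, best first, with "conf" (0 to 1); they miss things now and then, are a little off and sometimes report something else, mostly with a low value. They report only what shows in the picture. A call takes as long as a camera call.
- boxes_of(picture, thing): "rect" ([left, top, width, height] in pixels, round what is visible of it).
- landmark_of(picture, thing): "pixel" ([column, row] in pixels: a listed point, or the origin of a listed thing).
The state is a dict: "t": time; "joint_positions": joint angles; "joint_velocities": joint speeds; "joint_torque": joint torques, N m; "position": TCP position; "orientation": TCP orientation; "contact_force": force on the tool from outside, world axes, zero at the start; "torque": the same for the moment, N m; "finger_gap": finger opening in m.
Only numpy, scipy, OpenCV 4.12 (cv2) and the standard library are available. Lean on these libraries where they do the work, as an engineer would, in place of code of your own. Each camera call takes 0.05 s, during which the arm holds its last target. There are 200 camera calls.

## Task

Pack the rock specimens for transport: fold the tote's carry handle all the way down so that the bays are open, lift one cup at a time straight off the nested stack and stand it upright in an empty bay until there is a cup for every specimen, and put each specimen in a cup of its own (cups and specimens in any order). Then swing the handle back up until it snaps upright in its end stop. Leave the cups that are not needed nested where they stand, and do not disturb the other things on the bench.

Things in the scene. Friction and masses are not known exactly. Their poses are not given: they have to be found in the camera images.
- tote: Grey open sample tote fixed to the bench, 96 (x) x 276 (y) x 26 mm, with 5 mm floor and walls and two dividers across y that make three bays in a row along y, each 86 x 85 mm inside. Origin: centre of its underside; z up. An aluminium hinge plate, 42 mm high, stands on each end wall.
- bay_1 (a point): Centre of the floor of the bay at the tote's -y end (5 mm above the bench).
- bay_2 (a point): Centre of the floor of the middle bay.
- bay_3 (a point): Centre of the floor of the bay at the tote's +y end.
- handle (a joint): Angle of the tote's U-shaped steel handle: 0 = upright over the bays (as at the start), 1.571 = folded flat on the tote's +x side; both are end stops. Hinge axis: along the tote's y, above its origin, 32 mm over the bench; crossbar 130 mm from it. An over-centre spring with its dead centre near 0.4 rad holds it at either end: about 2 N at the crossbar to leave upright, 5 N to lift it from flat.
- handle_grip (a point): Middle of the crossbar, on its axis: rubber sleeve 16 mm thick, 110 mm long, along the tote's y; 162 mm high when upright, 32 mm high and 130 mm to the tote's +x when folded. Pinch it from above and follow its arc with the tool kept pointing down (the sleeve turns between the fingers). The bar is 318 mm long in all.
- cup_1: White square tapered cup, number 1 from the bottom of the nested stack; 100 g, 50 mm high, foot 54 mm wide, rim 66 mm wide with a straight band 8 mm high; walls 3 mm. Origin: centre of the underside, x and y square to the sides. Nested cups stand 27 to 30 mm apart and stick (pull 3 to 15 N): grip the rim across opposite sides, tips under 20 mm below its top. Lowest: fixed to the bench.
- cup_2: White square tapered cup, number 2 from the bottom of the nested stack; 100 g, 50 mm high, foot 54 mm wide, rim 66 mm wide with a straight band 8 mm high; walls 3 mm. Origin: centre of the underside, x and y square to the sides. Nested cups stand 27 to 30 mm apart and stick (pull 3 to 15 N): grip the rim across opposite sides, tips under 20 mm below its top.
- cup_3: White square tapered cup, number 3 from the bottom of the nested stack; 100 g, 50 mm high, foot 54 mm wide, rim 66 mm wide with a straight band 8 mm high; walls 3 mm. Origin: centre of the underside, x and y square to the sides. Nested cups stand 27 to 30 mm apart and stick (pull 3 to 15 N): grip the rim across opposite sides, tips under 20 mm below its top.
- cup_4: White square tapered cup, number 4 from the bottom of the nested stack; 100 g, 50 mm high, foot 54 mm wide, rim 66 mm wide with a straight band 8 mm high; walls 3 mm. Origin: centre of the underside, x and y square to the sides. Nested cups stand 27 to 30 mm apart and stick (pull 3 to 15 N): grip the rim across opposite sides, tips under 20 mm below its top.
- cup_1_mid (a point): Point on the axis of cup_1, 22 mm above its underside: where the middle of its contents lies.
- cup_2_mid (a point): Point on the axis of cup_2, 22 mm above its underside: where the middle of its contents lies.
- cup_3_mid (a point): Point on the axis of cup_3, 22 mm above its underside: where the middle of its contents lies.
- cup_4_mid (a point): Point on the axis of cup_4, 22 mm above its underside: where the middle of its contents lies.
- rock_1: Rock specimen: pale rock, 38 x 49 x 26 mm (grip across its x, 38 mm); may be absent. Origin: centre of its underside as it lies at the start. It fits into a cup when let go from just above the rim.
- rock_3: Rock specimen: dark rock, 51 x 38 x 31 mm (grip across its y, 38 mm); may be absent. Origin: centre of its underside as it lies at the start. It fits into a cup when let go from just above the rim.
- rock_5: Rock specimen: brownish rock, 53 x 43 x 32 mm (grip across its y, 43 mm); may be absent. Origin: centre of its underside as it lies at the start. It fits into a cup when let go from just above the rim.
- tape_roll: Roll of tape, 104 mm wide, 25 mm high, lying flat, a bystander behind the specimens. Origin: centre of the underside.
- scrub_brush: Wooden brush, 34 x 105 x 24 mm, a bystander between tote and specimens. Origin: centre of the underside.

How it is judged:
By the outcome, as a careful person would: the job done as asked, in the order asked, and still so for the second after the job is handed in, with the robot touching nothing.
Of rock_1, rock_3, rock_5 only 2 to 3 are there at a start; the rules pass over those that are not, and their reading is None.
At some moment in a run one of rock_1, rock_3, rock_5 may be knocked a few centimetres aside while the robot is not near it.
It also fails if it takes over 210 s, if anything falls off the work surface, if the arm or the gripper's body presses on something with over 40 N, if the wrist force passes 120 N, or if a joint passes its speed limit or range.

## Working session

There is one attempt and no reset: what is moved stays moved. The work goes in short steps, Python scripts to look and compute and a tool call to move; the robot and the scene stay as the last step left them, time stands still between calls to the robot, and variables do not carry over. Pictures are saved under pics/ and viewed, about 12 in all and at most 16, crops included, and the job is handed in when it is done.

Besides the shell and the picture viewer there is one more tool, called after "Call:" as name(argument=value, ...), one argument or row to a line, values as JSON. step_arm: Moves the arm, as the interface text tells. Its arguments: {"type":"object","properties":{"motion":{"type":"array"}},"required":["motion"]}

```bash
ls; mkdir -p pics; cat > h.py <<'E'
import numpy as np, cv2
from scipy.spatial.transform import Rotation as Rn
from plant import *
def ray(c,px):
    f=192/np.tan(np.radians(c["fov_y"])/2)
    K=np.array([[f,0,c["cx"]],[0,f,c["cy"]],[0,0,1]])
    D=np.array(c.get("distortion",np.zeros(5)),float).ravel()
    p=cv2.undistortPoints(np.array([[px]],float),K,D)[0,0]
    R=np.array(c["rotation"]); 
    if R.shape!=(3,3): R=Rn.from_euler("xyz",R).as_matrix()
    return np.array(c["xyz"]),R@np.array([p[0],-p[1],-1])
def at(c,px,z):
    o,d=ray(c,px); return o+d*(z-o[2])/d[2]
def tri(rs):
    A=0;b=0
    for o,d in rs:
        d=d/np.linalg.norm(d);P=np.eye(3)-np.outer(d,d);A=A+P;b=b+P@o
    return np.linalg.solve(A,b)
def proj(c,X):
    f=192/np.tan(np.radians(c["fov_y"])/2)
    R=np.array(c["rotation"])
    if R.shape!=(3,3): R=Rn.from_euler("xyz",R).as_matrix()
    v=R.T@(np.array(X)-np.array(c["xyz"]));K=np.array([[f,0,c["cx"]],[0,f,c["cy"]],[0,0,1]])
    D=np.array(c.get("distortion",np.zeros(5)),float).ravel()
    return cv2.projectPoints(np.array([[v[0],-v[1],-v[2]]]),np.zeros(3),np.zeros(3),K,D)[0][0,0]
def save(c,n): cv2.imwrite("pics/"+n+".png",c["pixels"][:,:,::-1])
E
python3 - <<'E'
from h import *
print(get_obs())
for n in("scene","top"):
    c=read_camera(n); save(c,n+"0"); print({k:v for k,v in c.items() if k!="pixels"})
    for t in["tote","bay_1","bay_2","bay_3","handle_grip","cup_1","rock_1","rock_3","rock_5","tape_roll","scrub_brush"]:
        b=boxes_of(c,t);l=landmark_of(c,t)
        print(n,t,[(np.round(q["rect"]).tolist(),round(q["conf"],2)) for q in b[:4]],[(np.round(q["pixel"],1).tolist(),round(q["conf"],2)) for q in l[:4]])
E
```

```text
pics
{'t': 0.0, 'joint_positions': array([ 1.06792206e+00,  3.59487460e-01,  1.51142021e+00, -1.27135303e-05,
        1.27251756e+00, -1.15102606e-01]), 'joint_velocities': array([-0.00051532,  0.00013435,  0.00116696,  0.00019219,  0.00181571,
        0.00085592]), 'joint_torque': array([ 1.89450155e-03, -5.15381420e+01, -2.70732915e+01,  6.75778650e-02,
        3.50831437e-02, -1.29397417e-04]), 'position': array([0.22653798, 0.55480901, 0.20552474]), 'orientation': array([-3.14139425e+00,  1.82184155e-03,  1.18302859e+00]), 'contact_force': array([ 0.46299643, -0.31734998, -0.02834964]), 'torque': array([0.05371794, 0.04328851, 0.02954057]), 'finger_gap': 0.08793208288965296}
{'fov_y': 51.98169869993238, 'cx': 262.68447232471914, 'cy': 191.9676985257123, 'xyz': array([-0.40825564, -0.56852174,  0.61840162]), 'rotation': array([ 1.15987167, -0.00178701, -1.10802173]), 'shot': 1}
scene tote [([127.0, 176.0, 95.0, 67.0], 0.87)] [([176.5, 230.5], 0.69)]
scene bay_1 [([125.0, 178.0, 102.0, 66.0], 0.6), ([261.0, 197.0, 27.0, 14.0], 0.43)] [([203.8, 231.1], 0.86), ([154.6, 222.2], 0.84),
[... 2416 characters left out ...]
, 202.0, 33.0, 22.0], 0.23)] [([276.9, 204.7], 0.68), ([335.1, 228.9], 0.47), ([296.3, 242.1], 0.43)]
top rock_3 [([292.0, 239.0, 12.0, 6.0], 0.57), ([331.0, 222.0, 12.0, 17.0], 0.54), ([263.0, 202.0, 33.0, 22.0], 0.23)] [([276.9, 204.7], 0.68), ([335.1, 228.9], 0.47), ([296.3, 242.1], 0.43)]
top rock_5 [([292.0, 239.0, 12.0, 6.0], 0.57), ([331.0, 222.0, 12.0, 17.0], 0.54), ([263.0, 202.0, 33.0, 22.0], 0.23)] [([276.9, 204.7], 0.68), ([335.1, 228.9], 0.47), ([296.3, 242.1], 0.43)]
top tape_roll [([329.0, 158.0, 26.0, 28.0], 0.62), ([141.0, 219.0, 101.0, 40.0], 0.55)] [([338.9, 174.3], 0.81), ([277.0, 201.2], 0.61)]
top scrub_brush [([248.0, 229.0, 31.0, 11.0], 0.54)] [([263.5, 234.5], 0.75)]
```

```bash
python3 - <<'E'
from h import *
a=cv2.imread("pics/scene0.png")[150:300,110:390]; b=cv2.imread("pics/top0.png")[145:275,120:370]
cv2.imwrite("pics/s1.png",cv2.resize(a,(784,420),interpolation=cv2.INTER_CUBIC))
cv2.imwrite("pics/t1.png",cv2.resize(b,(800,416),interpolation=cv2.INTER_CUBIC))
s=read_camera("scene");t=read_camera("top")
print("grip tri",tri([ray(s,[171.9,183.4]),ray(t,[190.3,233.7])]))
for n,p,q,z in[("bayA",[203.8,231.1],[223.4,234.5],.005),("bayB",[154.6,222.2],[164.5,240.8],.005),("mid",[178.4,226.9],[196.8,237.9],.005),("r275",[275.7,255.6],[296.3,242.1],0),("r327",[327.5,264.9],[335.1,228.9],0),("tape",[353.4,228.4],[338.9,174.3],0),("brush",[241.8,243.8],[263.5,234.5],0),("cup1",[275.1,231.7],[277,204.7],0)]:
    print(n,at(s,p,z),at(t,q,z),tri([ray(s,p),ray(t,q)]))
E
```

```text
grip tri [0.46751912 0.17584737 0.16031203]
bayA [0.48962702 0.08704671 0.005     ] [0.48821392 0.08523842 0.005     ] [0.487866   0.08536701 0.0063281 ]
bayB [0.46652661 0.26671092 0.005     ] [0.459933   0.29109632 0.005     ] [0.46753577 0.28324136 0.00052561]
mid [0.47579927 0.17623026 0.005     ] [0.47346535 0.1782501  0.005     ] [0.47434254 0.17697758 0.00544898]
r275 [ 0.47018837 -0.17320866  0.        ] [ 0.46954501 -0.17243845  0.        ] [ 4.69778537e-01 -1.72863044e-01  6.33285125e-05]
r327 [ 0.49179461 -0.32063301  0.        ] [ 0.52040358 -0.30959657  0.        ] [ 0.52314491 -0.31271788 -0.02118982]
tape [ 0.72984422 -0.33095797  0.        ] [ 0.72188843 -0.32559159  0.        ] [ 0.7228181  -0.32876958  0.00213572]
brush [ 0.48333604 -0.05448247  0.        ] [ 0.49299822 -0.05613461  0.        ] [ 0.49177635 -0.05338219 -0.00442133]
cup1 [ 0.5959011  -0.11306693  0.        ] [ 0.60189567 -0.10164245  0.        ] [ 0.60510559 -0.10501226 -0.00714951]
```

View pics/s1.png

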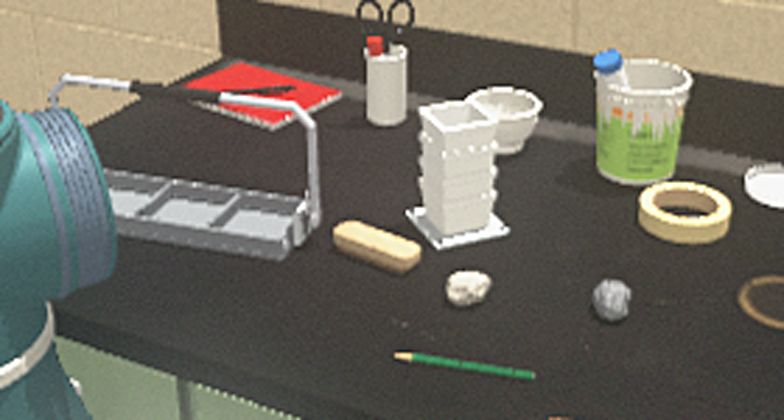

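View pics/t1.png

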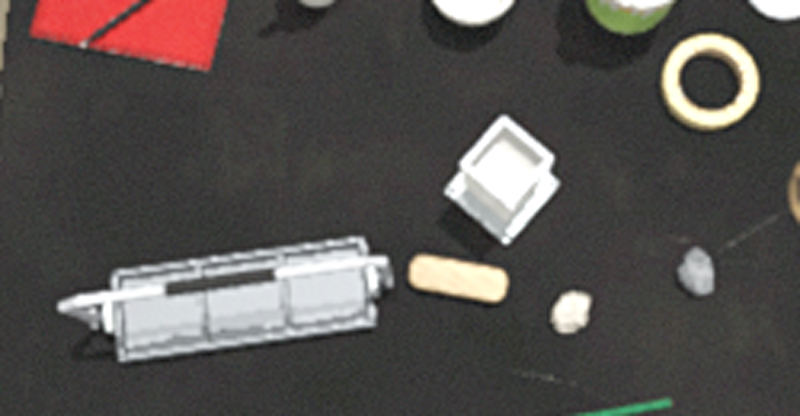

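```bash
python3 - <<'E'
from h import *
t=cv2.imread("pics/top0.png"); s=cv2.imread("pics/scene0.png")
im=np.zeros((600,800,3),np.uint8)
r=lambda a,k:cv2.resize(a,None,fx=k,fy=k,interpolation=cv2.INTER_CUBIC)
a=r(t[215:265,130:255],5);im[:250,:625]=a
b=r(t[175:228,255:302],6);im[260:260+b.shape[0],:b.shape[1]]=b
c=r(s[180:250,250:310],4);im[260:260+c.shape[0],300:300+c.shape[1]]=c
c=r(t[215:255,285:350],4);im[260:260+c.shape[0],540:540+c.shape[1]]=c
cv2.imwrite("pics/z1.png",im)
E
```

```text
(no output)
```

View pics/z1.png

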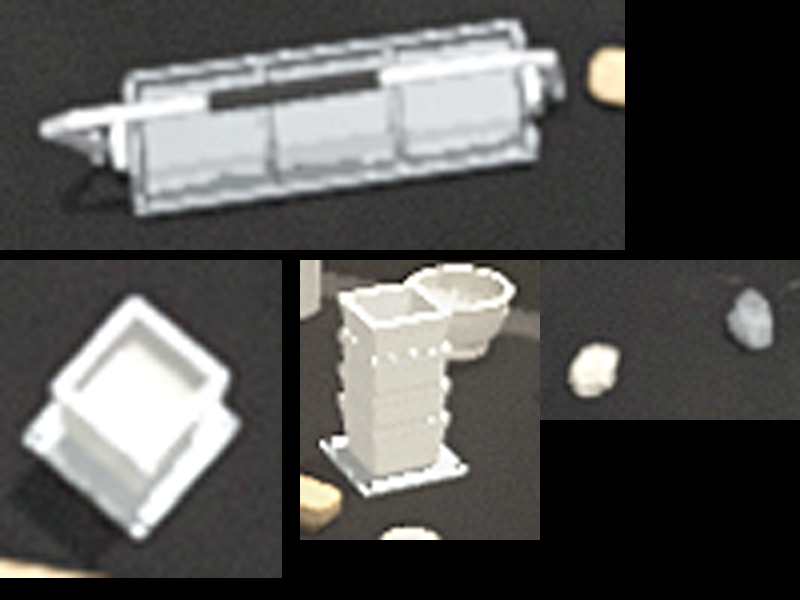

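View pics/top0.png

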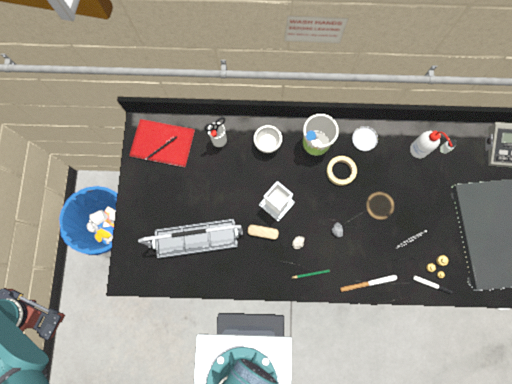

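```bash
python3 - <<'E'
from h import *
s=read_camera("scene");t=read_camera("top")
T=[(277.5,180.8),(263.7,196.3),(279.6,210.5),(293.3,195)]
S=[(278.75,185.75),(260,188.75),(268.75,197.5),(288,193)]
P=[tri([ray(s,a),ray(t,b)]) for a,b in zip(S,T)]
print(np.round(P,4))
for z in (.13,.135,.14):
    q=np.array([at(t,b,z) for b in T])[:,:2]; q2=np.array([at(s,b,z) for b in S])[:,:2]
    for u in(q,q2):
        print(z,u.mean(0).round(4),[round(np.linalg.norm(u[i]-u[i-1]),4) for i in range(4)],[np.degrees(np.arctan2(*(u[i]-u[i-1])[::-1])).round(1)%90 for i in range(4)])
q=np.array([at(t,b,.026) for b in [(155.4,229.4),(234,219),(237.4,246.6),(157.4,257.4)]])[:,:2]
print("tote",q.round(4),q.mean(0),[np.degrees(np.arctan2(*(q[i]-q[i-1])[::-1])).round(1) for i in range(4)],[round(np.linalg.norm(q[i]-q[i-1]),4) for i in range(4)])
E
```

```text
[[ 0.6554 -0.0967  0.1338]
 [ 0.6023 -0.0543  0.1351]
 [ 0.5566 -0.107   0.1343]
 [ 0.6079 -0.1491  0.1374]]
0.13 [ 0.6065 -0.1016] [np.float64(0.0706), np.float64(0.0697), np.float64(0.0702), np.float64(0.069)] [np.float64(48.6), np.float64(50.599999999999994), np.float64(49.19999999999999), np.float64(50.3)]
0.13 [ 0.6166 -0.0972] [np.float64(0.0637), np.float64(0.0652), np.float64(0.0722), np.float64(0.0688)] [np.float64(51.0), np.float64(49.0), np.float64(48.30000000000001), np.float64(56.0)]
0.135 [ 0.6053 -0.1015] [np.float64(0.0703), np.float64(0.0695), np.float64(0.0699), np.float64(0.0687)] [np.float64(48.6), np.float64(50.599999999999994), np.float64(49.19999999999999), np.float64(50.3)]
0.135 [ 0.6062 -0.102 ] [np.float64(0.0631), np.float64(0.0645), np.float64(0.0714), np.float64(0.0681)] [np.float64(51.0), np.float64(49.0), np.float64(48.30000000000001), np.float64(56.0)]
0.14 [ 0.6042 -0.1013] [np.float64(0.07), np.float64(0.0692), np.float64(0.0697), np.float64(0.0684)] [np.float64(48.6), np.float64(50.599999999999994), np.float64(49.19999999999999), np.float64(50.3)]
0.14 [ 0.5957 -0.1068] [np.float64(0.0624), np.float64(0.0639), np.float64(0.0707), np.float64(0.0674)] [np.float64(51.0), np.float64(49.0), np.float64(48.30000000000001), np.float64(56.0)]
tote [[0.4965 0.321 ]
 [0.5412 0.0488]
 [0.4452 0.0328]
 [0.4002 0.3057]] [0.47078047 0.17706644] [np.float64(9.0), np.float64(-80.7), np.float64(-170.5), np.float64(99.4)] [np.float64(0.0975), np.float64(0.2758), np.float64(0.0973), np.float64(0.2766)]
```

```bash
cat >> h.py <<'E'
def plan(wps,start=None,cf=False):
    """wps: (xyz, yaw_deg, grip_cm, n) -> rows, tool kept pointing down; starts at measured pose"""
    import json
    o=get_obs(); p=np.array(o["position"]); y=np.degrees(o["orientation"][2])
    if start is not None: p=np.array(start[0],float);y=start[1]
    rows=[]
    for q,yy,g,n in wps:
        q=p if q is None else np.array(q,float); yy=y if yy is None else yy
        for k in range(n,0,-1):
            c,s=np.cos(np.radians(y)),np.sin(np.radians(y))
            d=(q-p)/k*100; dy=(yy-y)/k
            sl=np.round([c*d[0]+s*d[1],s*d[0]-c*d[1],-d[2]],2)
            wz=round(-dy,1)
            p=p+np.array([c*sl[0]+s*sl[1],s*sl[0]-c*sl[1],-sl[2]])/100; y-=wz
            rows.append({"gripper":g,"slide":[float(v)+0 for v in sl],"angular":[0,0,wz+0]})
    print("end",p.round(4),round(y,2),len(rows)); 
    for i in range(0,len(rows),10): print(json.dumps(rows[i:i+10]))
E
python3 - <<'E'
from h import *
plan([([.470,.177,.23],9.2,8.5,10)])
E
```

```text
end [0.47  0.177 0.23 ] 9.18 10
[{"gripper": 8.5, "slide": [-2.58, 3.68, -0.24], "angular": [0, 0, 5.9]}, {"gripper": 8.5, "slide": [-2.19, 3.93, -0.24], "angular": [0, 0, 5.9]}, {"gripper": 8.5, "slide": [-1.78, 4.13, -0.24], "angular": [0, 0, 5.8]}, {"gripper": 8.5, "slide": [-1.35, 4.29, -0.24], "angular": [0, 0, 5.9]}, {"gripper": 8.5, "slide": [-0.9, 4.41, -0.23], "angular": [0, 0, 5.8]}, {"gripper": 8.5, "slide": [-0.45, 4.48, -0.24], "angular": [0, 0, 5.9]}, {"gripper": 8.5, "slide": [0.01, 4.5, -0.23], "angular": [0, 0, 5.8]}, {"gripper": 8.5, "slide": [0.46, 4.47, -0.24], "angular": [0, 0, 5.9]}, {"gripper": 8.5, "slide": [0.92, 4.4, -0.23], "angular": [0, 0, 5.8]}, {"gripper": 8.5, "slide": [1.37, 4.29, -0.24], "angular": [0, 0, 5.9]}]
```

Call:
step_arm(
  motion=[
    {"gripper": 8.5,"slide": [-2.6,3.7,-0.2],"angular": [0,0,5.9]},
    {"gripper": 8.5,"slide": [-2.2,3.9,-0.2],"angular": [0,0,5.9]},
    {"gripper": 8.5,"slide": [-1.8,4.1,-0.2],"angular": [0,0,5.8]},
    {"gripper": 8.5,"slide": [-1.3,4.3,-0.2],"angular": [0,0,5.9]},
    {"gripper": 8.5,"slide": [-0.9,4.4,-0.2],"angular": [0,0,5.8]},
    {"gripper": 8.5,"slide": [-0.5,4.5,-0.2],"angular": [0,0,5.9]},
    {"gripper": 8.5,"slide": [0,4.5,-0.2],"angular": [0,0,5.8]},
    {"gripper": 8.5,"slide": [0.5,4.5,-0.2],"angular": [0,0,5.9]},
    {"gripper": 8.5,"slide": [0.9,4.4,-0.2],"angular": [0,0,5.8]},
    {"gripper": 8.5,"slide": [1.4,4.3,-0.2],"angular": [0,0,5.9]},
  ],
)

```text
t: 3.75
position: [0.4708, 0.1752, 0.2266]
orientation: [-3.142, -0.0, 0.157]
contact_force: [0.4, -0.1, 0.2]
finger_gap: 0.0849
```

```bash
sed -i 's/-d\[2\]\],2)/-d[2]],1)/; s/print("end"/print("from",o["position"].round(4),np.degrees(o["orientation"]).round(1),"end"/' h.py; python3 - <<'E'
from h import *
plan([([.470,.177,.157],9.2,8.5,4),(None,None,0,6)])
E
```

```text
from [0.4708 0.1752 0.2266] [-180.   -0.    9.] end [0.4695 0.177  0.1566] 9.19 10
[{"gripper": 8.5, "slide": [0.0, 0.0, 1.7], "angular": [0, 0, -0.1]}, {"gripper": 8.5, "slide": [0.0, -0.1, 1.8], "angular": [0, 0, 0.0]}, {"gripper": 8.5, "slide": [0.0, 0.0, 1.7], "angular": [0, 0, -0.1]}, {"gripper": 8.5, "slide": [-0.1, -0.1, 1.8], "angular": [0, 0, 0.0]}, {"gripper": 0, "slide": [0.0, 0.0, 0.0], "angular": [0, 0, 0.0]}, {"gripper": 0, "slide": [0.0, 0.0, 0.0], "angular": [0, 0, 0.0]}, {"gripper": 0, "slide": [0.0, 0.0, 0.0], "angular": [0, 0, 0.0]}, {"gripper": 0, "slide": [0.0, 0.0, 0.0], "angular": [0, 0, 0.0]}, {"gripper": 0, "slide": [0.0, 0.0, 0.0], "angular": [0, 0, 0.0]}, {"gripper": 0, "slide": [0.0, 0.0, 0.0], "angular": [0, 0, 0.0]}]
```

Call:
step_arm(
  motion=[
    {"gripper": 8.5,"slide": [0.0,0.0,1.7],"angular": [0,0,-0.1]},
    {"gripper": 8.5,"slide": [0.0,-0.1,1.8],"angular": [0,0,0.0]},
    {"gripper": 8.5,"slide": [0.0,0.0,1.7],"angular": [0,0,-0.1]},
    {"gripper": 8.5,"slide": [-0.1,-0.1,1.8],"angular": [0,0,0.0]},
    {"gripper": 0,"slide": [0.0,0.0,0.0],"angular": [0,0,0.0]},
    {"gripper": 0,"slide": [0.0,0.0,0.0],"angular": [0,0,0.0]},
    {"gripper": 0,"slide": [0.0,0.0,0.0],"angular": [0,0,0.0]},
    {"gripper": 0,"slide": [0.0,0.0,0.0],"angular": [0,0,0.0]},
    {"gripper": 0,"slide": [0.0,0.0,0.0],"angular": [0,0,0.0]},
    {"gripper": 0,"slide": [0.0,0.0,0.0],"angular": [0,0,0.0]},
  ],
)

```text
t: 5.0
position: [0.4688, 0.1783, 0.1565]
orientation: [3.142, -0.0, 0.164]
contact_force: [-0.2, 0.1, -0.9]
finger_gap: 0.0282
```

Call:
step_arm(
  motion=[
    {"gripper": 0,"slide": [0,0,0],"angular": [0,0,0]},
    {"gripper": 0,"slide": [0,0,0],"angular": [0,0,0]},
    {"gripper": 0,"slide": [1.13,0,0.05],"angular": [0,0,0]},
    {"gripper": 0,"slide": [1.12,0,0.15],"angular": [0,0,0]},
    {"gripper": 0,"slide": [1.11,0,0.25],"angular": [0,0,0]},
    {"gripper": 0,"slide": [1.08,0,0.34],"angular": [0,0,0]},
    {"gripper": 0,"slide": [1.05,0,0.43],"angular": [0,0,0]},
    {"gripper": 0,"slide": [1.01,0,0.52],"angular": [0,0,0]},
    {"gripper": 0,"slide": [0.96,0,0.61],"angular": [0,0,0]},
    {"gripper": 0,"slide": [0.9,0,0.69],"angular": [0,0,0]},
  ],
)

```text
t: 6.25
position: [0.5518, 0.192, 0.1254]
orientation: [3.142, 0.0, 0.164]
contact_force: [0.3, -0.4, -0.4]
finger_gap: 0.0002
```

```bash
python3 - <<'E'
from h import *
r=lambda a,k:cv2.resize(a,None,fx=k,fy=k,interpolation=cv2.INTER_CUBIC)
s=read_camera("scene");t=read_camera("top")
for c in(s,t): print([(q["pixel"],q["conf"]) for q in landmark_of(c,"handle_grip")[:3]])
im=np.zeros((600,800,3),np.uint8)
im[:300,:600]=r(s["pixels"][150:250,100:300],3)[:,:,::-1]
im[300:,:600]=r(t["pixels"][180:280,100:300],3)[:,:,::-1]
cv2.imwrite("pics/z2.png",im)
E
```

```text
[([168.5, 183.8], 0.58), ([242.1, 245.5], 0.17)]
[([190.5, 232.1], 0.77), ([274.8, 199.9], 0.29)]
```

View pics/z2.png

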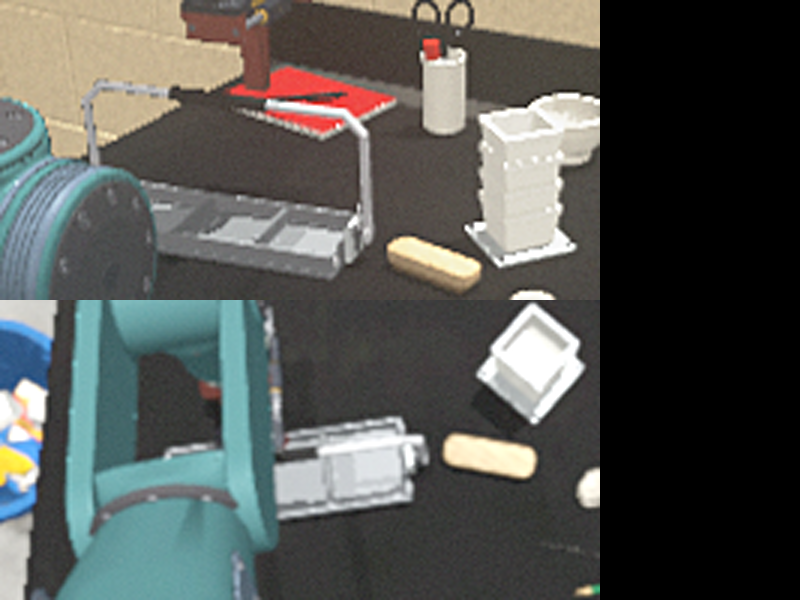

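```bash
python3 - <<'E'
from h import *
s=read_camera("scene");t=read_camera("top");o=get_obs();print(o["position"],o["finger_gap"])
for X in [o["position"],[.5518,.192,.2254],[.47,.177,.162]]: print(proj(s,X),proj(t,X))
E
```

```text
[0.55092616 0.19184587 0.12603515] 0.000339771378023572
[185.69973008 183.60664588] [188.42626883 209.84514232]
[183.44875747 154.67041401] [182.64846235 203.54831444]
[172.73560419 182.53766069] [189.36609276 233.21541645]
```

```bash
python3 - <<'E'
from h import *
plan([([.551,.192,.226],9.2,8.5,4),([.470,.177,.226],9.2,8.5,4),(None,None,8.5,2)])
plan([([.470,.177,.151],9.2,8.5,4),(None,None,0,10),(None,None,0,6)],([.470,.177,.226],9.2))
E
```

```text
from [0.5509 0.1918 0.126 ] [180.    0.    9.4] end [0.4703 0.1768 0.226 ] 9.18 10
[{"gripper": 8.5, "slide": [0.0, 0.0, -2.5], "angular": [0, 0, 0.0]}, {"gripper": 8.5, "slide": [0.0, 0.0, -2.5], "angular": [0, 0, 0.1]}, {"gripper": 8.5, "slide": [0.0, 0.0, -2.5], "angular": [0, 0, 0.0]}, {"gripper": 8.5, "slide": [0.0, 0.0, -2.5], "angular": [0, 0, 0.1]}, {"gripper": 8.5, "slide": [-2.1, 0.0, 0.0], "angular": [0, 0, 0.0]}, {"gripper": 8.5, "slide": [-2.0, 0.1, 0.0], "angular": [0, 0, 0.0]}, {"gripper": 8.5, "slide": [-2.1, 0.0, 0.0], "angular": [0, 0, 0.0]}, {"gripper": 8.5, "slide": [-2.0, 0.1, 0.0], "angular": [0, 0, 0.0]}, {"gripper": 8.5, "slide": [0.0, 0.0, 0.0], "angular": [0, 0, 0.0]}, {"gripper": 8.5, "slide": [0.0, 0.0, 0.0], "angular": [0, 0, 0.0]}]
from [0.5509 0.1918 0.126 ] [180.    0.    9.4] end [0.47  0.177 0.151] 9.2 20
[{"gripper": 8.5, "slide": [0.0, 0.0, 1.9], "angular": [0, 0, 0.0]}, {"gripper": 8.5, "slide": [0.0, 0.0, 1.9], "angular": [0, 0, 0.0]}, {"gripper": 8.5, "slide": [0.0, 0.0, 1.9], "angular": [0, 0, 0.0]}, {"gripper": 8.5, "slide": [0.0, 0.0, 1.8], "
[... 380 characters left out ...]
.0, 0.0, 0.0], "angular": [0, 0, 0.0]}]
[{"gripper": 0, "slide": [0.0, 0.0, 0.0], "angular": [0, 0, 0.0]}, {"gripper": 0, "slide": [0.0, 0.0, 0.0], "angular": [0, 0, 0.0]}, {"gripper": 0, "slide": [0.0, 0.0, 0.0], "angular": [0, 0, 0.0]}, {"gripper": 0, "slide": [0.0, 0.0, 0.0], "angular": [0, 0, 0.0]}, {"gripper": 0, "slide": [0.0, 0.0, 0.0], "angular": [0, 0, 0.0]}, {"gripper": 0, "slide": [0.0, 0.0, 0.0], "angular": [0, 0, 0.0]}, {"gripper": 0, "slide": [0.0, 0.0, 0.0], "angular": [0, 0, 0.0]}, {"gripper": 0, "slide": [0.0, 0.0, 0.0], "angular": [0, 0, 0.0]}, {"gripper": 0, "slide": [0.0, 0.0, 0.0], "angular": [0, 0, 0.0]}, {"gripper": 0, "slide": [0.0, 0.0, 0.0], "angular": [0, 0, 0.0]}]
```

Call:
step_arm(
  motion=[
    {"gripper": 8.5,"slide": [0.0,0.0,-2.5],"angular": [0,0,0.0]},
    {"gripper": 8.5,"slide": [0.0,0.0,-2.5],"angular": [0,0,0.1]},
    {"gripper": 8.5,"slide": [0.0,0.0,-2.5],"angular": [0,0,0.0]},
    {"gripper": 8.5,"slide": [0.0,0.0,-2.5],"angular": [0,0,0.1]},
    {"gripper": 8.5,"slide": [-2.1,0.0,0.0],"angular": [0,0,0.0]},
    {"gripper": 8.5,"slide": [-2.0,0.1,0.0],"angular": [0,0,0.0]},
    {"gripper": 8.5,"slide": [-2.1,0.0,0.0],"angular": [0,0,0.0]},
    {"gripper": 8.5,"slide": [-2.0,0.1,0.0],"angular": [0,0,0.0]},
    {"gripper": 8.5,"slide": [0.0,0.0,0.0],"angular": [0,0,0.0]},
    {"gripper": 8.5,"slide": [0.0,0.0,0.0],"angular": [0,0,0.0]},
  ],
)

```text
t: 7.8
position: [0.4715, 0.177, 0.2264]
orientation: [3.142, -0.001, 0.16]
contact_force: [0.2, -0.2, 1.0]
finger_gap: 0.0849
```

Call:
step_arm(
  motion=[
    {"gripper": 8.5,"slide": [0.0,0.0,1.9],"angular": [0,0,0.0]},
    {"gripper": 8.5,"slide": [0.0,0.0,1.9],"angular": [0,0,0.0]},
    {"gripper": 8.5,"slide": [0.0,0.0,1.9],"angular": [0,0,0.0]},
    {"gripper": 8.5,"slide": [0.0,0.0,1.8],"angular": [0,0,0.0]},
    {"gripper": 0,"slide": [0,0,0],"angular": [0,0,0]},
    {"gripper": 0,"slide": [0,0,0],"angular": [0,0,0]},
    {"gripper": 0,"slide": [0,0,0],"angular": [0,0,0]},
    {"gripper": 0,"slide": [0,0,0],"angular": [0,0,0]},
    {"gripper": 0,"slide": [0,0,0],"angular": [0,0,0]},
    {"gripper": 0,"slide": [0,0,0],"angular": [0,0,0]},
  ],
)

```text
t: 9.05
position: [0.4707, 0.1768, 0.1511]
orientation: [3.142, -0.0, 0.16]
contact_force: [-0.3, 0.3, 0.3]
finger_gap: 0.0288
```

```bash
python3 - <<'E'
from h import *
r=lambda a,k:cv2.resize(a,None,fx=k,fy=k,interpolation=cv2.INTER_CUBIC)
o=get_obs();print(o["position"],o["finger_gap"],o["contact_force"])
s=read_camera("scene")
cv2.imwrite("pics/z3.png",r(s["pixels"][140:240,100:250],5)[:,:,::-1])
E
```

```text
[0.47066774 0.17683906 0.15114647] 0.028750186257269026 [-0.28331613  0.27638642  0.34905309]
```

View pics/z3.png

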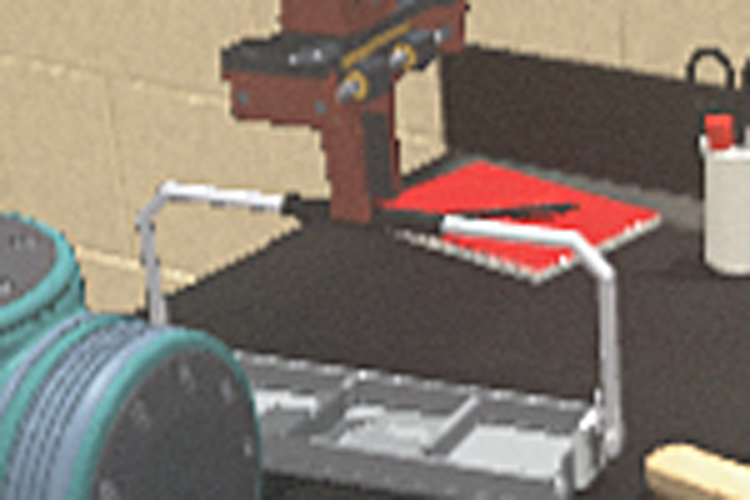

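Call:
step_arm(
  motion=[
    {"gripper": 0,"slide": [0,0,0],"angular": [0,0,0]},
    {"gripper": 0,"slide": [0,0,0],"angular": [0,0,0]},
    {"gripper": 0,"slide": [0,0,0],"angular": [0,0,0]},
    {"gripper": 0,"slide": [0,0,0],"angular": [0,0,0]},
    {"gripper": 0,"slide": [0,0,0],"angular": [0,0,0]},
    {"gripper": 0,"slide": [0,0,0],"angular": [0,0,0]},
    {"gripper": 0,"slide": [0,0,0],"angular": [0,0,0]},
    {"gripper": 0,"slide": [0,0,0],"angular": [0,0,0]},
    {"gripper": 0,"slide": [0,0,0],"angular": [0,0,0]},
    {"gripper": 0,"slide": [0,0,0],"angular": [0,0,0]},
  ],
)

```text
t: 10.35
position: [0.4733, 0.1774, 0.1536]
orientation: [-3.141, -0.006, 0.16]
contact_force: [-0.6, -0.8, 17.7]
finger_gap: 0.0003
```

Call:
step_arm(
  motion=[
    {"gripper": 0,"slide": [0,0,-2],"angular": [0,0,0]},
    {"gripper": 0,"slide": [0,0,-2],"angular": [0,0,0]},
    {"gripper": 8.5,"slide": [0,0,-1],"angular": [0,0,0]},
    {"gripper": 8.5,"slide": [0,0,0],"angular": [0,0,0]},
    {"gripper": 8.5,"slide": [0,0,0],"angular": [0,0,0]},
    {"gripper": 8.5,"slide": [0,0,0],"angular": [0,0,0]},
    {"gripper": 8.5,"slide": [0,0,0],"angular": [0,0,0]},
    {"gripper": 8.5,"slide": [0,0,0],"angular": [0,0,0]},
    {"gripper": 8.5,"slide": [0,0,0],"angular": [0,0,0]},
    {"gripper": 8.5,"slide": [0,0,0],"angular": [0,0,0]},
  ],
)

```text
t: 11.6
position: [0.4706, 0.1768, 0.2009]
orientation: [3.142, 0.0, 0.16]
contact_force: [-0.2, -0.3, -0.2]
finger_gap: 0.0769
```

```bash
python3 - <<'E'
from h import *
r=lambda a,k:cv2.resize(a,None,fx=k,fy=k,interpolation=cv2.INTER_CUBIC)
o=get_obs();print(o["position"],o["finger_gap"],o["contact_force"])
s=read_camera("scene");P=o["position"]
for dz in(-.014,0,.016): print(dz,[(proj(s,P+[sx*.05*.987,sx*.05*.16,dz])-[100,130])*5 for sx in(-1,1)])
cv2.imwrite("pics/z4.png",r(s["pixels"][130:230,100:250],5)[:,:,::-1])
E
```

```text
[0.47059325 0.17684188 0.20093111] 0.07691389726142434 [-0.22878968 -0.31052819 -0.18244287]
-0.014 [array([318.31049831, 253.69359992]), array([400.37049283, 197.26799129])]
0 [array([315.94314693, 231.42128516]), array([398.54194581, 176.31738597])]
0.016 [array([313.20922156, 205.70020008]), array([396.43181646, 152.14054691])]
```

View pics/z4.png

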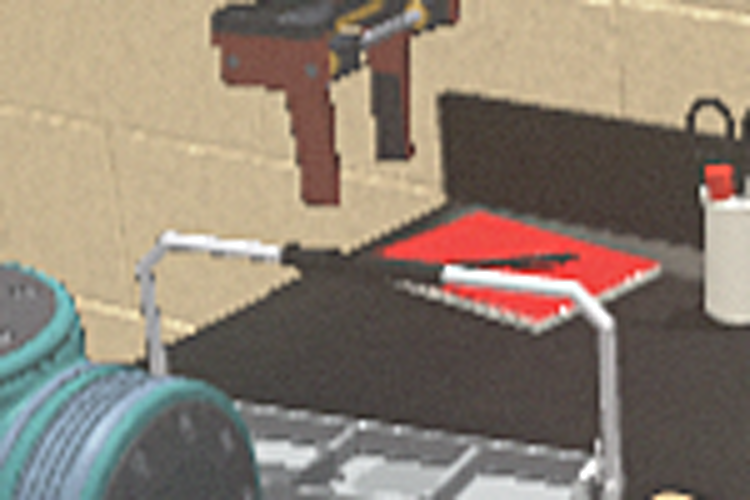

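Call:
step_arm(
  motion=[
    {"gripper": 6,"slide": [0,0,1.8],"angular": [0,0,0]},
    {"gripper": 6,"slide": [0,0,1.8],"angular": [0,0,0]},
    {"gripper": 6,"slide": [0,0,1.9],"angular": [0,0,0]},
    {"gripper": 6,"slide": [0,0,1.9],"angular": [0,0,0]},
    {"gripper": 0,"slide": [0,0,0],"angular": [0,0,0]},
    {"gripper": 0,"slide": [0,0,0],"angular": [0,0,0]},
    {"gripper": 0,"slide": [0,0,0],"angular": [0,0,0]},
    {"gripper": 0,"slide": [0,0,0],"angular": [0,0,0]},
    {"gripper": 0,"slide": [0,0,0],"angular": [0,0,0]},
    {"gripper": 0,"slide": [0,0,0],"angular": [0,0,0]},
  ],
)

```text
t: 12.9
position: [0.4708, 0.1769, 0.1273]
orientation: [3.142, -0.001, 0.16]
contact_force: [-0.9, 0.7, 4.0]
finger_gap: 0.0151
```

Call:
step_arm(
  motion=[
    {"gripper": 0,"slide": [1.13,0,0.05],"angular": [0,0,0]},
    {"gripper": 0,"slide": [1.12,0,0.15],"angular": [0,0,0]},
    {"gripper": 0,"slide": [1.11,0,0.25],"angular": [0,0,0]},
    {"gripper": 0,"slide": [1.08,0,0.34],"angular": [0,0,0]},
    {"gripper": 0,"slide": [1.05,0,0.43],"angular": [0,0,0]},
    {"gripper": 0,"slide": [1.01,0,0.52],"angular": [0,0,0]},
    {"gripper": 0,"slide": [0.96,0,0.61],"angular": [0,0,0]},
    {"gripper": 0,"slide": [0.9,0,0.69],"angular": [0,0,0]},
    {"gripper": 0,"slide": [0.83,0,0.77],"angular": [0,0,0]},
    {"gripper": 0,"slide": [0.77,0,0.83],"angular": [0,0,0]},
  ],
)

```text
t: 14.15
position: [0.5699, 0.1929, 0.0801]
orientation: [3.142, -0.001, 0.16]
contact_force: [-0.5, 0.2, 0.1]
finger_gap: 0.0151
```

Call:
step_arm(
  motion=[
    {"gripper": 0,"slide": [0.69,0,0.9],"angular": [0,0,0]},
    {"gripper": 0,"slide": [0.61,0,0.96],"angular": [0,0,0]},
    {"gripper": 0,"slide": [0.52,0,1.01],"angular": [0,0,0]},
    {"gripper": 0,"slide": [0.43,0,1.05],"angular": [0,0,0]},
    {"gripper": 0,"slide": [0.34,0,1.08],"angular": [0,0,0]},
    {"gripper": 0,"slide": [0.25,0,1.11],"angular": [0,0,0]},
    {"gripper": 0,"slide": [0.15,0,1.12],"angular": [0,0,0]},
    {"gripper": 0,"slide": [0.05,0,1.13],"angular": [0,0,0]},
    {"gripper": 0,"slide": [0,0,0.1],"angular": [0,0,0]},
    {"gripper": 0,"slide": [0,0,0],"angular": [0,0,0]},
  ],
)

```text
t: 15.4
position: [0.5991, 0.1974, -0.0041]
orientation: [3.141, -0.0, 0.16]
contact_force: [-0.1, -1.1, 1.1]
finger_gap: 0.0154
```

```bash
python3 - <<'E'
from h import *
plan([(None,None,5,3),([.5991,.1974,.2],9.2,8.7,6),([.606,-.1015,.2],49.7,8.7,9),(None,None,8.7,2)])
E
```

```text
from [ 0.5991  0.1974 -0.0041] [180.   -0.    9.2] end [ 0.6061 -0.1018  0.1999] 49.69 20
[{"gripper": 5, "slide": [0.0, 0.0, 0.0], "angular": [0, 0, 0.0]}, {"gripper": 5, "slide": [0.0, 0.0, 0.0], "angular": [0, 0, 0.0]}, {"gripper": 5, "slide": [0.0, 0.0, 0.0], "angular": [0, 0, 0.0]}, {"gripper": 8.7, "slide": [0.0, 0.0, -3.4], "angular": [0, 0, 0.0]}, {"gripper": 8.7, "slide": [0.0, 0.0, -3.4], "angular": [0, 0, 0.0]}, {"gripper": 8.7, "slide": [0.0, 0.0, -3.4], "angular": [0, 0, 0.0]}, {"gripper": 8.7, "slide": [0.0, 0.0, -3.4], "angular": [0, 0, 0.0]}, {"gripper": 8.7, "slide": [0.0, 0.0, -3.4], "angular": [0, 0, 0.0]}, {"gripper": 8.7, "slide": [0.0, 0.0, -3.4], "angular": [0, 0, 0.0]}, {"gripper": 8.7, "slide": [-0.5, 3.3, 0.0], "angular": [0, 0, -4.5]}]
[{"gripper": 8.7, "slide": [-0.7, 3.2, 0.0], "angular": [0, 0, -4.5]}, {"gripper": 8.7, "slide": [-1.0, 3.2, 0.0], "angular": [0, 0, -4.5]}, {"gripper": 8.7, "slide": [-1.2, 3.1, 0.0], "angular": [0, 0, -4.5]}, {"gripper": 8.7, "slide": [-1.4, 3.0, 0.0], "angular": [0, 0, -4.5]}, {"gripper": 8.7, "slide": [-1.7, 2.9, 0.0], "angular": [0, 0, -4.5]}, {"gripper": 8.7, "slide": [-1.9, 2.7, 0.0], "angular": [0, 0, -4.5]}, {"gripper": 8.7, "slide": [-2.1, 2.6, 0.0], "angular": [0, 0, -4.5]}, {"gripper": 8.7, "slide": [-2.3, 2.4, 0.0], "angular": [0, 0, -4.5]}, {"gripper": 8.7, "slide": [0.0, 0.0, 0.0], "angular": [0, 0, 0.0]}, {"gripper": 8.7, "slide": [0.0, 0.0, 0.0], "angular": [0, 0, 0.0]}]
```

Call:
step_arm(
  motion=[
    {"gripper": 5,"slide": [0.0,0.0,0.0],"angular": [0,0,0.0]},
    {"gripper": 5,"slide": [0.0,0.0,0.0],"angular": [0,0,0.0]},
    {"gripper": 5,"slide": [0.0,0.0,0.0],"angular": [0,0,0.0]},
    {"gripper": 8.7,"slide": [0.0,0.0,-3.4],"angular": [0,0,0.0]},
    {"gripper": 8.7,"slide": [0.0,0.0,-3.4],"angular": [0,0,0.0]},
    {"gripper": 8.7,"slide": [0.0,0.0,-3.4],"angular": [0,0,0.0]},
    {"gripper": 8.7,"slide": [0.0,0.0,-3.4],"angular": [0,0,0.0]},
    {"gripper": 8.7,"slide": [0.0,0.0,-3.4],"angular": [0,0,0.0]},
    {"gripper": 8.7,"slide": [0.0,0.0,-3.4],"angular": [0,0,0.0]},
    {"gripper": 8.7,"slide": [-0.5,3.3,0.0],"angular": [0,0,-4.5]},
  ],
)

```text
t: 16.65
position: [0.6015, 0.166, 0.2034]
orientation: [-3.141, -0.007, 0.243]
contact_force: [0.0, -0.5, 0.3]
finger_gap: 0.0872
```

Call:
step_arm(
  motion=[
    {"gripper": 8.7,"slide": [-0.7,3.2,0.0],"angular": [0,0,-4.5]},
    {"gripper": 8.7,"slide": [-1.0,3.2,0.0],"angular": [0,0,-4.5]},
    {"gripper": 8.7,"slide": [-1.2,3.1,0.0],"angular": [0,0,-4.5]},
    {"gripper": 8.7,"slide": [-1.4,3.0,0.0],"angular": [0,0,-4.5]},
    {"gripper": 8.7,"slide": [-1.7,2.9,0.0],"angular": [0,0,-4.5]},
    {"gripper": 8.7,"slide": [-1.9,2.7,0.0],"angular": [0,0,-4.5]},
    {"gripper": 8.7,"slide": [-2.1,2.6,0.0],"angular": [0,0,-4.5]},
    {"gripper": 8.7,"slide": [-2.3,2.4,0.0],"angular": [0,0,-4.5]},
    {"gripper": 8.7,"slide": [0.0,0.0,0.0],"angular": [0,0,0.0]},
    {"gripper": 8.7,"slide": [0.0,0.0,0.0],"angular": [0,0,0.0]},
  ],
)

```text
t: 17.9
position: [0.6057, -0.101, 0.1999]
orientation: [-3.141, -0.0, 0.866]
contact_force: [-0.9, 0.6, 0.6]
finger_gap: 0.0865
```

```bash
python3 - <<'E'
from h import *
r=lambda a,k:cv2.resize(a,None,fx=k,fy=k,interpolation=cv2.INTER_CUBIC)
s=read_camera("scene");t=read_camera("top");im=np.zeros((600,800,3),np.uint8)
im[:400,:800]=r(s["pixels"][150:250,110:310],4)[:,:,::-1]
im[400:,:400]=r(t["pixels"][180:280,120:320],2)[:,:,::-1]
cv2.imwrite("pics/z5.png",im)
plan([([.606,-.1015,.103],49.7,8.7,5),(None,None,0,5)])
E
```

```text
from [ 0.6057 -0.1005  0.1999] [-180.    -0.    49.7] end [ 0.6058 -0.1019  0.1029] 49.7 10
[{"gripper": 8.7, "slide": [0.0, 0.0, 1.9], "angular": [0, 0, 0.0]}, {"gripper": 8.7, "slide": [0.0, 0.0, 1.9], "angular": [0, 0, 0.0]}, {"gripper": 8.7, "slide": [0.0, 0.0, 2.0], "angular": [0, 0, 0.0]}, {"gripper": 8.7, "slide": [0.0, 0.0, 1.9], "angular": [0, 0, 0.0]}, {"gripper": 8.7, "slide": [-0.1, 0.1, 2.0], "angular": [0, 0, 0.0]}, {"gripper": 0, "slide": [0.0, 0.0, 0.0], "angular": [0, 0, 0.0]}, {"gripper": 0, "slide": [0.0, 0.0, 0.0], "angular": [0, 0, 0.0]}, {"gripper": 0, "slide": [0.0, 0.0, 0.0], "angular": [0, 0, 0.0]}, {"gripper": 0, "slide": [0.0, 0.0, 0.0], "angular": [0, 0, 0.0]}, {"gripper": 0, "slide": [0.0, 0.0, 0.0], "angular": [0, 0, 0.0]}]
```

View pics/z5.png

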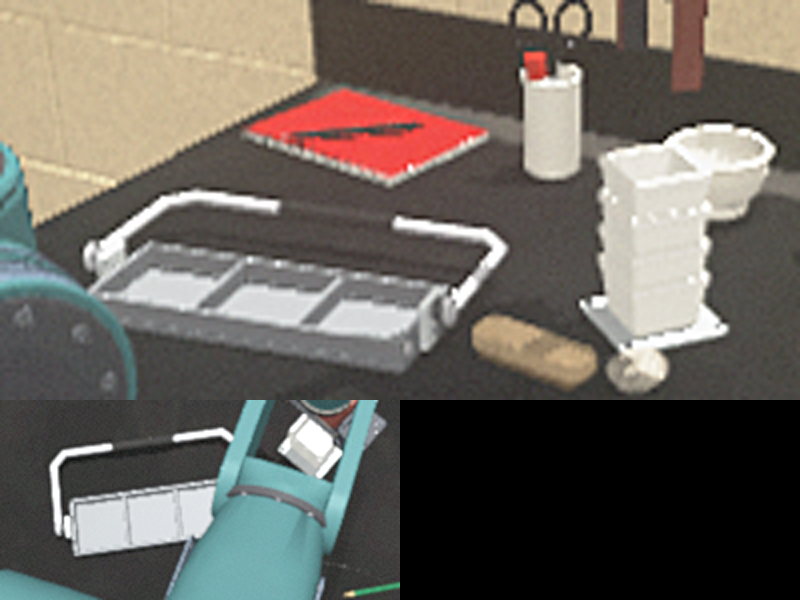

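Call:
step_arm(
  motion=[
    {"gripper": 8.7,"slide": [0.0,0.0,1.9],"angular": [0,0,0.0]},
    {"gripper": 8.7,"slide": [0.0,0.0,1.9],"angular": [0,0,0.0]},
    {"gripper": 8.7,"slide": [0.0,0.0,2.0],"angular": [0,0,0.0]},
    {"gripper": 8.7,"slide": [0.0,0.0,1.9],"angular": [0,0,0.0]},
    {"gripper": 8.7,"slide": [-0.1,0.1,2.0],"angular": [0,0,0.0]},
    {"gripper": 8.7,"slide": [0,0,0],"angular": [0,0,0.0]},
    {"gripper": 0,"slide": [0.0,0.0,0.0],"angular": [0,0,0.0]},
    {"gripper": 0,"slide": [0.0,0.0,0.0],"angular": [0,0,0.0]},
    {"gripper": 0,"slide": [0.0,0.0,0.0],"angular": [0,0,0.0]},
    {"gripper": 0,"slide": [0.0,0.0,0.0],"angular": [0,0,0.0]},
  ],
)

```text
t: 19.25
position: [0.6064, -0.1032, 0.1036]
orientation: [3.141, -0.0, 0.867]
contact_force: [-0.1, 0.6, 1.4]
finger_gap: 0.0657
```

Call:
step_arm(
  motion=[
    {"gripper": 0,"slide": [0,0,-0.2],"angular": [0,0,0]},
    {"gripper": 0,"slide": [0,0,-0.3],"angular": [0,0,0]},
    {"gripper": 0,"slide": [0,0,-0.5],"angular": [0,0,0]},
    {"gripper": 0,"slide": [0,0,-0.5],"angular": [0,0,0]},
    {"gripper": 0,"slide": [0,0,-1],"angular": [0,0,0]},
    {"gripper": 0,"slide": [0,0,-1],"angular": [0,0,0]},
    {"gripper": 0,"slide": [0,0,-1.5],"angular": [0,0,0]},
    {"gripper": 0,"slide": [0,0,-1.5],"angular": [0,0,0]},
    {"gripper": 0,"slide": [0,0,-1.5],"angular": [0,0,0]},
    {"gripper": 0,"slide": [0,0,0],"angular": [0,0,0]},
  ],
)

```text
t: 20.5
position: [0.6072, -0.1034, 0.1848]
orientation: [3.139, -0.001, 0.867]
contact_force: [0.1, 0.6, -0.3]
finger_gap: 0.066
```

```bash
python3 - <<'E'
from h import *
r=lambda a,k:cv2.resize(a,None,fx=k,fy=k,interpolation=cv2.INTER_CUBIC)
s=read_camera("scene");t=read_camera("top");im=np.zeros((500,800,3),np.uint8)
im[:500,:400]=r(s["pixels"][140:240,240:320],5)[:,:,::-1]
im[:400,400:]=r(t["pixels"][160:260,240:340],4)[:,:,::-1]
cv2.imwrite("pics/z6.png",im); print(get_obs()["contact_force"])
a=np.radians(9.2);R=np.array([[np.cos(a),-np.sin(a)],[np.sin(a),np.cos(a)]]);C=np.array([.4708,.177])
for v in(-.09,0,.09): print("bay",v,C+R@[0,v])
E
```

```text
[-0.0040048   0.39165272 -1.23277056]
bay -0.09 [0.48518931 0.08815774]
bay 0 [0.4708 0.177 ]
bay 0.09 [0.45641069 0.26584226]
```

View pics/z6.png

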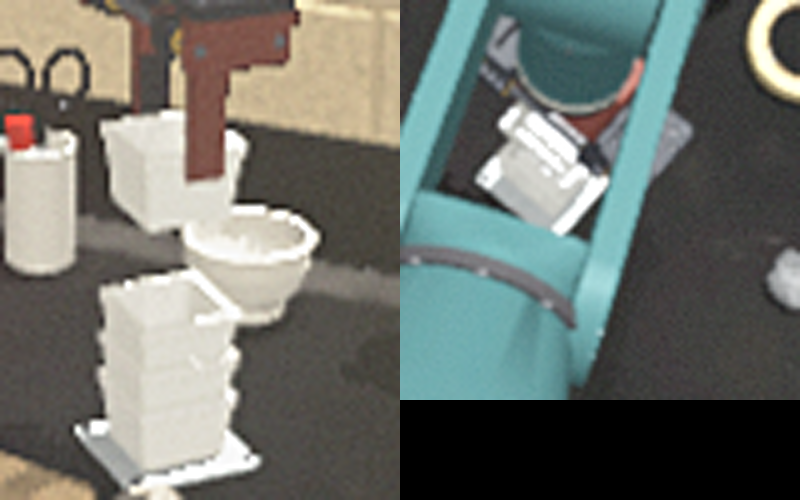

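```bash
python3 - <<'E'
from h import *
plan([([.485,.088,.185],9.2,0,7),([.485,.088,.065],9.2,0,4),([.485,.088,.0255],9.2,0,4),(None,None,0,1),(None,None,8.7,4)])
plan([([.485,.088,.155],9.2,8.7,5),([.606,-.1025,.155],49.7,8.7,7),([.606,-.1025,.0755],49.7,8.7,5),(None,None,8.7,1),(None,None,0,12)],([.485,.088,.0255],9.2))
E
```

```text
from [ 0.6059 -0.103   0.183 ] [180.    0.   49.7] end [0.4849 0.0885 0.025 ] 9.18 20
[{"gripper": 0, "slide": [1.0, -3.1, 0.0], "angular": [0, 0, 5.8]}, {"gripper": 0, "slide": [0.6, -3.2, 0.0], "angular": [0, 0, 5.8]}, {"gripper": 0, "slide": [0.3, -3.2, 0.0], "angular": [0, 0, 5.8]}, {"gripper": 0, "slide": [0.0, -3.2, 0.0], "angular": [0, 0, 5.8]}, {"gripper": 0, "slide": [-0.3, -3.2, -0.1], "angular": [0, 0, 5.8]}, {"gripper": 0, "slide": [-0.6, -3.2, 0.0], "angular": [0, 0, 5.7]}, {"gripper": 0, "slide": [-1.0, -3.1, -0.1], "angular": [0, 0, 5.8]}, {"gripper": 0, "slide": [0.0, 0.0, 3.0], "angular": [0, 0, 0.0]}, {"gripper": 0, "slide": [0.0, 0.0, 3.0], "angular": [0, 0, 0.0]}, {"gripper": 0, "slide": [0.0, 0.0, 3.0], "angular": [0, 0, 0.0]}]
[{"gripper": 0, "slide": [0.0, 0.0, 3.0], "angular": [0, 0, 0.0]}, {"gripper": 0, "slide": [0.0, 0.0, 1.0], "angular": [0, 0, 0.0]}, {"gripper": 0, "slide": [0.0, 0.0, 1.0], "angular": [0, 0, 0.0]}, {"gripper": 0, "slide": [0.0, 0.0, 1.0], "angular": [0, 0, 0.0]}, {"gripper": 0, "slide": [0.0, 0.0, 1.0], "angular": [0, 0, 0.0]}, {"gripper"
[... 1750 characters left out ...]
.0, 0.0, 0.0], "angular": [0, 0, 0.0]}]
[{"gripper": 0, "slide": [0.0, 0.0, 0.0], "angular": [0, 0, 0.0]}, {"gripper": 0, "slide": [0.0, 0.0, 0.0], "angular": [0, 0, 0.0]}, {"gripper": 0, "slide": [0.0, 0.0, 0.0], "angular": [0, 0, 0.0]}, {"gripper": 0, "slide": [0.0, 0.0, 0.0], "angular": [0, 0, 0.0]}, {"gripper": 0, "slide": [0.0, 0.0, 0.0], "angular": [0, 0, 0.0]}, {"gripper": 0, "slide": [0.0, 0.0, 0.0], "angular": [0, 0, 0.0]}, {"gripper": 0, "slide": [0.0, 0.0, 0.0], "angular": [0, 0, 0.0]}, {"gripper": 0, "slide": [0.0, 0.0, 0.0], "angular": [0, 0, 0.0]}, {"gripper": 0, "slide": [0.0, 0.0, 0.0], "angular": [0, 0, 0.0]}, {"gripper": 0, "slide": [0.0, 0.0, 0.0], "angular": [0, 0, 0.0]}]
```

Call:
step_arm(
  motion=[
    {"gripper": 0,"slide": [1.0,-3.1,0.0],"angular": [0,0,5.8]},
    {"gripper": 0,"slide": [0.6,-3.2,0.0],"angular": [0,0,5.8]},
    {"gripper": 0,"slide": [0.3,-3.2,0.0],"angular": [0,0,5.8]},
    {"gripper": 0,"slide": [0.0,-3.2,0.0],"angular": [0,0,5.8]},
    {"gripper": 0,"slide": [-0.3,-3.2,0],"angular": [0,0,5.8]},
    {"gripper": 0,"slide": [-0.6,-3.2,0.0],"angular": [0,0,5.7]},
    {"gripper": 0,"slide": [-1.0,-3.1,0],"angular": [0,0,5.8]},
    {"gripper": 0,"slide": [0.0,0.0,3.0],"angular": [0,0,0.0]},
    {"gripper": 0,"slide": [0.0,0.0,3.0],"angular": [0,0,0.0]},
    {"gripper": 0,"slide": [0.0,0.0,3.0],"angular": [0,0,0.0]},
  ],
)

```text
t: 21.85
position: [0.4844, 0.0886, 0.0917]
orientation: [3.142, 0.001, 0.161]
contact_force: [0.4, 0.2, -0.9]
finger_gap: 0.0658
```

Call:
step_arm(
  motion=[
    {"gripper": 0,"slide": [0.0,0.0,3.0],"angular": [0,0,0.0]},
    {"gripper": 0,"slide": [0.0,0.0,1.0],"angular": [0,0,0.0]},
    {"gripper": 0,"slide": [0.0,0.0,1.0],"angular": [0,0,0.0]},
    {"gripper": 0,"slide": [0.0,0.0,1.0],"angular": [0,0,0.0]},
    {"gripper": 0,"slide": [0.0,0.0,0.6],"angular": [0,0,0.0]},
    {"gripper": 0,"slide": [0.0,0.0,0.0],"angular": [0,0,0.0]},
    {"gripper": 0,"slide": [0.0,0.0,0.0],"angular": [0,0,0.0]},
    {"gripper": 0,"slide": [0.0,0.0,0.0],"angular": [0,0,0.0]},
    {"gripper": 0,"slide": [0.0,0.0,0.0],"angular": [0,0,0.0]},
    {"gripper": 0,"slide": [0.0,0.0,0.0],"angular": [0,0,0.0]},
  ],
)

```text
t: 23.1
position: [0.485, 0.0884, 0.0271]
orientation: [3.141, -0.0, 0.16]
contact_force: [-0.3, -0.5, -0.3]
finger_gap: 0.066
```

Call:
step_arm(
  motion=[
    {"gripper": 0,"slide": [0,0,0.3],"angular": [0,0,0]},
    {"gripper": 0,"slide": [0,0,0],"angular": [0,0,0]},
    {"gripper": 8.7,"slide": [0,0,0],"angular": [0,0,0]},
    {"gripper": 8.7,"slide": [0,0,0],"angular": [0,0,0]},
    {"gripper": 8.7,"slide": [0,0,0],"angular": [0,0,0]},
    {"gripper": 8.7,"slide": [0,0,-2],"angular": [0,0,0]},
    {"gripper": 8.7,"slide": [0,0,-2.8],"angular": [0,0,0]},
    {"gripper": 8.7,"slide": [0,0,-2.8],"angular": [0,0,0]},
    {"gripper": 8.7,"slide": [0,0,-2.8],"angular": [0,0,0]},
    {"gripper": 8.7,"slide": [0,0,-2.8],"angular": [0,0,0]},
  ],
)

```text
t: 24.35
position: [0.4847, 0.0884, 0.1569]
orientation: [3.141, 0.0, 0.16]
contact_force: [-0.4, 0.5, -0.3]
finger_gap: 0.0869
```

```bash
python3 - <<'E'
from h import *
plan([([.606,-.1025,.155],49.7,8.7,7),([.606,-.1025,.0755],49.7,8.7,5),(None,None,8.7,1),(None,None,0,7)])
s=read_camera("scene")
print([(q["pixel"],round(q["conf"],2),at(s,q["pixel"],.0)) for q in landmark_of(s,"cup_1")])
print("rocks",[(q["pixel"],round(q["conf"],2),at(s,q["pixel"],.0)) for q in landmark_of(s,"rock_1")])
E
```

```text
from [0.4847 0.0884 0.1569] [180.    0.    9.2] end [ 0.6058 -0.1021  0.0759] 49.68 20
[{"gripper": 8.7, "slide": [1.3, 3.0, 0.0], "angular": [0, 0, -5.8]}, {"gripper": 8.7, "slide": [1.0, 3.1, 0.0], "angular": [0, 0, -5.8]}, {"gripper": 8.7, "slide": [0.6, 3.2, 0.0], "angular": [0, 0, -5.8]}, {"gripper": 8.7, "slide": [0.3, 3.2, 0.0], "angular": [0, 0, -5.8]}, {"gripper": 8.7, "slide": [0.0, 3.2, 0.1], "angular": [0, 0, -5.8]}, {"gripper": 8.7, "slide": [-0.3, 3.2, 0.0], "angular": [0, 0, -5.8]}, {"gripper": 8.7, "slide": [-0.6, 3.1, 0.1], "angular": [0, 0, -5.7]}, {"gripper": 8.7, "slide": [0.0, 0.0, 1.6], "angular": [0, 0, 0.0]}, {"gripper": 8.7, "slide": [0.0, 0.0, 1.6], "angular": [0, 0, 0.0]}, {"gripper": 8.7, "slide": [0.0, 0.0, 1.6], "angular": [0, 0, 0.0]}]
[{"gripper": 8.7, "slide": [0.0, 0.0, 1.6], "angular": [0, 0, 0.0]}, {"gripper": 8.7, "slide": [0.0, 0.0, 1.5], "angular": [0, 0, 0.0]}, {"gripper": 8.7, "slide": [0.0, 0.0, 0.0], "angular": [0, 0, 0.0]}, {"gripper": 0, "slide": [0.0, 0.0, 0.0], "angular": [0, 0, 0.0]}, {"gripper": 0, "slide": [0.0, 0.0, 0.0], "angular": [0, 0, 0.0]}, {"gripper": 0, "slide": [0.0, 0.0, 0.0], "angular": [0, 0, 0.0]}, {"gripper": 0, "slide": [0.0, 0.0, 0.0], "angular": [0, 0, 0.0]}, {"gripper": 0, "slide": [0.0, 0.0, 0.0], "angular": [0, 0, 0.0]}, {"gripper": 0, "slide": [0.0, 0.0, 0.0], "angular": [0, 0, 0.0]}, {"gripper": 0, "slide": [0.0, 0.0, 0.0], "angular": [0, 0, 0.0]}]
[([273.6, 211.6], 0.74, array([ 0.72437466, -0.04771192,  0.        ])), ([273.8, 221.0], 0.65, array([ 0.66033029, -0.07839939,  0.        ])), ([204.6, 233.3], 0.62, array([0.48625101, 0.08205133, 0.        ])), ([277.2, 227.6], 0.59, array([ 0.62360395, -0.10776333,  0.        ]))]
rocks [([331.1, 259.0], 0.68, array([ 0.52458487, -0.32060418,  0.        ])), ([266.4, 237.2], 0.58, array([ 0.55216389, -0.1035127 ,  0.        ]))]
```

Call:
step_arm(
  motion=[
    {"gripper": 8.7,"slide": [1.3,3.0,0.0],"angular": [0,0,-5.8]},
    {"gripper": 8.7,"slide": [1.0,3.1,0.0],"angular": [0,0,-5.8]},
    {"gripper": 8.7,"slide": [0.6,3.2,0.0],"angular": [0,0,-5.8]},
    {"gripper": 8.7,"slide": [0.3,3.2,0.0],"angular": [0,0,-5.8]},
    {"gripper": 8.7,"slide": [0.0,3.2,0.1],"angular": [0,0,-5.8]},
    {"gripper": 8.7,"slide": [-0.3,3.2,0.0],"angular": [0,0,-5.8]},
    {"gripper": 8.7,"slide": [-0.6,3.1,0.1],"angular": [0,0,-5.7]},
    {"gripper": 8.7,"slide": [0.0,0.0,1.6],"angular": [0,0,0.0]},
    {"gripper": 8.7,"slide": [0.0,0.0,1.6],"angular": [0,0,0.0]},
    {"gripper": 8.7,"slide": [0.0,0.0,1.6],"angular": [0,0,0.0]},
  ],
)

```text
t: 25.75
position: [0.6042, -0.1008, 0.1038]
orientation: [-3.139, 0.001, 0.867]
contact_force: [0.0, 0.3, -0.3]
finger_gap: 0.087
```

Call:
step_arm(
  motion=[
    {"gripper": 8.7,"slide": [0.0,0.0,1.6],"angular": [0,0,0.0]},
    {"gripper": 8.7,"slide": [0.0,0.0,1.5],"angular": [0,0,0.0]},
    {"gripper": 8.7,"slide": [0.0,0.0,0.0],"angular": [0,0,0.0]},
    {"gripper": 0,"slide": [0.0,0.0,0.0],"angular": [0,0,0.0]},
    {"gripper": 0,"slide": [0.0,0.0,0.0],"angular": [0,0,0.0]},
    {"gripper": 0,"slide": [0.0,0.0,0.0],"angular": [0,0,0.0]},
    {"gripper": 0,"slide": [0.0,0.0,0.0],"angular": [0,0,0.0]},
    {"gripper": 0,"slide": [0.0,0.0,0.0],"angular": [0,0,0.0]},
    {"gripper": 0,"slide": [0.0,0.0,0.0],"angular": [0,0,0.0]},
    {"gripper": 0,"slide": [0.0,0.0,0.0],"angular": [0,0,0.0]},
  ],
)

```text
t: 27.0
position: [0.6063, -0.1021, 0.0751]
orientation: [3.141, -0.0, 0.867]
contact_force: [0.7, 0.4, 1.9]
finger_gap: 0.0657
```

Call:
step_arm(
  motion=[
    {"gripper": 0,"slide": [0,0,-0.2],"angular": [0,0,0]},
    {"gripper": 0,"slide": [0,0,-0.3],"angular": [0,0,0]},
    {"gripper": 0,"slide": [0,0,-0.5],"angular": [0,0,0]},
    {"gripper": 0,"slide": [0,0,-0.5],"angular": [0,0,0]},
    {"gripper": 0,"slide": [0,0,-1],"angular": [0,0,0]},
    {"gripper": 0,"slide": [0,0,-1],"angular": [0,0,0]},
    {"gripper": 0,"slide": [0,0,-1.5],"angular": [0,0,0]},
    {"gripper": 0,"slide": [0,0,-1.5],"angular": [0,0,0]},
    {"gripper": 0,"slide": [0,0,-1.5],"angular": [0,0,0]},
    {"gripper": 0,"slide": [0,0,-2],"angular": [0,0,0]},
  ],
)

```text
t: 28.25
position: [0.6057, -0.102, 0.1759]
orientation: [-3.141, 0.0, 0.867]
contact_force: [-0.3, -0.5, -0.3]
finger_gap: 0.0658
```

```bash
python3 - <<'E'
from h import *
r=lambda a,k:cv2.resize(a,None,fx=k,fy=k,interpolation=cv2.INTER_CUBIC)
s=read_camera("scene");t=read_camera("top");im=np.zeros((500,800,3),np.uint8)
im[:500,:800]=r(s["pixels"][140:265,150:350],4)[:,:,::-1]
cv2.imwrite("pics/z7.png",im); print(get_obs()["contact_force"])
plan([([.4565,.266,.18],9.2,0,10),([.4565,.266,.065],9.2,0,4),([.4565,.266,.03],9.2,0,4),(None,None,0,2)])
E
```

```text
[ 1.048005   -0.09228166 -0.22259886]
from [ 0.6078 -0.1025  0.1779] [ 1.797e+02 -1.000e-01  4.970e+01] end [0.4562 0.2658 0.0299] 9.18 20
[{"gripper": 0, "slide": [1.8, -3.5, 0.0], "angular": [0, 0, 4.0]}, {"gripper": 0, "slide": [1.6, -3.7, 0.0], "angular": [0, 0, 4.1]}, {"gripper": 0, "slide": [1.3, -3.8, 0.0], "angular": [0, 0, 4.0]}, {"gripper": 0, "slide": [1.1, -3.8, 0.0], "angular": [0, 0, 4.1]}, {"gripper": 0, "slide": [0.8, -3.9, 0.0], "angular": [0, 0, 4.0]}, {"gripper": 0, "slide": [0.5, -4.0, 0.0], "angular": [0, 0, 4.1]}, {"gripper": 0, "slide": [0.2, -4.0, -0.1], "angular": [0, 0, 4.0]}, {"gripper": 0, "slide": [-0.1, -4.0, 0.0], "angular": [0, 0, 4.1]}, {"gripper": 0, "slide": [-0.3, -3.9, -0.1], "angular": [0, 0, 4.0]}, {"gripper": 0, "slide": [-0.7, -3.9, 0.0], "angular": [0, 0, 4.1]}]
[{"gripper": 0, "slide": [0.0, 0.0, 2.9], "angular": [0, 0, 0.0]}, {"gripper": 0, "slide": [0.0, 0.0, 2.9], "angular": [0, 0, 0.0]}, {"gripper": 0, "slide": [0.0, 0.0, 2.8], "angular": [0, 0, 0.0]}, {"gripper": 0, "slide": [0.0, 0.0, 2.9], "angular": [0, 0, 0.0]}, {"gripper": 0, "slide": [0.0, 0.0, 0.9], "angular": [0, 0, 0.0]}, {"gripper": 0, "slide": [0.0, 0.0, 0.9], "angular": [0, 0, 0.0]}, {"gripper": 0, "slide": [0.0, 0.0, 0.8], "angular": [0, 0, 0.0]}, {"gripper": 0, "slide": [0.0, 0.0, 0.9], "angular": [0, 0, 0.0]}, {"gripper": 0, "slide": [0.0, 0.0, 0.0], "angular": [0, 0, 0.0]}, {"gripper": 0, "slide": [0.0, 0.0, 0.0], "angular": [0, 0, 0.0]}]
```

View pics/z7.png

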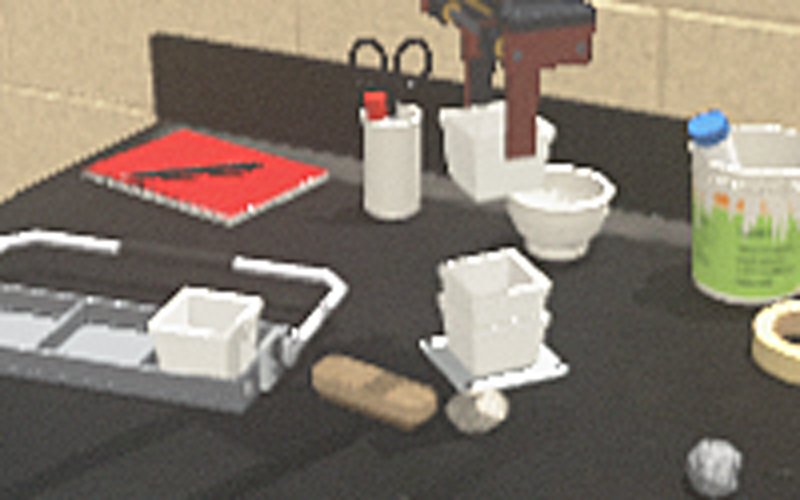

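Call:
step_arm(
  motion=[
    {"gripper": 0,"slide": [1.8,-3.5,0.0],"angular": [0,0,4.0]},
    {"gripper": 0,"slide": [1.6,-3.7,0.0],"angular": [0,0,4.1]},
    {"gripper": 0,"slide": [1.3,-3.8,0.0],"angular": [0,0,4.0]},
    {"gripper": 0,"slide": [1.1,-3.8,0.0],"angular": [0,0,4.1]},
    {"gripper": 0,"slide": [0.8,-3.9,0.0],"angular": [0,0,4.0]},
    {"gripper": 0,"slide": [0.5,-4.0,0.0],"angular": [0,0,4.1]},
    {"gripper": 0,"slide": [0.2,-4.0,-0.1],"angular": [0,0,4.0]},
    {"gripper": 0,"slide": [-0.1,-4.0,0.0],"angular": [0,0,4.1]},
    {"gripper": 0,"slide": [-0.3,-3.9,-0.1],"angular": [0,0,4.0]},
    {"gripper": 0,"slide": [-0.7,-3.9,0.0],"angular": [0,0,4.1]},
  ],
)

```text
t: 29.6
position: [0.4537, 0.2674, 0.1767]
orientation: [3.141, 0.0, 0.158]
contact_force: [0.3, -0.0, -0.3]
finger_gap: 0.0658
```

Call:
step_arm(
  motion=[
    {"gripper": 0,"slide": [0.0,0.0,2.9],"angular": [0,0,0.0]},
    {"gripper": 0,"slide": [0.0,0.0,2.9],"angular": [0,0,0.0]},
    {"gripper": 0,"slide": [0.0,0.0,2.8],"angular": [0,0,0.0]},
    {"gripper": 0,"slide": [0.0,0.0,2.9],"angular": [0,0,0.0]},
    {"gripper": 0,"slide": [0.0,0.0,0.9],"angular": [0,0,0.0]},
    {"gripper": 0,"slide": [0.0,0.0,0.9],"angular": [0,0,0.0]},
    {"gripper": 0,"slide": [0.0,0.0,0.8],"angular": [0,0,0.0]},
    {"gripper": 0,"slide": [0.0,0.0,0.9],"angular": [0,0,0.0]},
    {"gripper": 0,"slide": [0.0,0.0,0.0],"angular": [0,0,0.0]},
    {"gripper": 0,"slide": [0.0,0.0,0.0],"angular": [0,0,0.0]},
  ],
)

```text
t: 30.85
position: [0.4546, 0.2664, 0.0272]
orientation: [-3.142, -0.0, 0.16]
contact_force: [-0.5, -0.3, -1.2]
finger_gap: 0.0657
```

Same as before: 3 mm further, release, rise; then measure the rocks.

Call:
step_arm(
  motion=[
    {"gripper": 0,"slide": [0,0,0.3],"angular": [0,0,0]},
    {"gripper": 0,"slide": [0,0,0],"angular": [0,0,0]},
    {"gripper": 8.7,"slide": [0,0,0],"angular": [0,0,0]},
    {"gripper": 8.7,"slide": [0,0,0],"angular": [0,0,0]},
    {"gripper": 8.7,"slide": [0,0,0],"angular": [0,0,0]},
    {"gripper": 8.7,"slide": [0,0,-2],"angular": [0,0,0]},
    {"gripper": 8.7,"slide": [0,0,-2.8],"angular": [0,0,0]},
    {"gripper": 8.7,"slide": [0,0,-2.8],"angular": [0,0,0]},
    {"gripper": 8.7,"slide": [0,0,-2.8],"angular": [0,0,0]},
    {"gripper": 8.7,"slide": [0,0,-2.8],"angular": [0,0,0]},
  ],
)

```text
t: 32.1
position: [0.4543, 0.2662, 0.1569]
orientation: [3.142, 0.0, 0.16]
contact_force: [0.8, 0.0, -0.3]
finger_gap: 0.0869
```

```bash
python3 - <<'E'
from h import *
r=lambda a,k:cv2.resize(a,None,fx=k,fy=k,interpolation=cv2.INTER_CUBIC)
s=read_camera("scene");t=read_camera("top");im=np.zeros((600,800,3),np.uint8)
im[:360,:800]=r(t["pixels"][195:255,242:362],6.0)[:360,:800,::-1] if 0 else cv2.resize(t["pixels"][197:251,242:362],(800,360),interpolation=cv2.INTER_CUBIC)[:,:,::-1]
im[360:,:800]=r(s["pixels"][215:275,150:350],4)[:,:,::-1]
cv2.imwrite("pics/z8.png",im)
for n in("rock_1","cup_1"):
  for c in(s,t):
    print(n,[(np.round(q["pixel"],1),round(q["conf"],2),at(c,q["pixel"],0).round(3)[:2]) for q in landmark_of(c,n)])
    print("  box",[(np.round(q["rect"],1),round(q["conf"],2)) for q in boxes_of(c,n)])
# segmentation in top of bright blobs for the rocks
g=cv2.cvtColor(t["pixels"],cv2.COLOR_RGB2GRAY)
for w in[(275,200,310,255),(322,215,352,245)]:
    x0,y0,x1,y1=w;m=(g[y0:y1,x0:x1]>95).astype(np.uint8)
    n,l,st,ce=cv2.connectedComponentsWithStats(m)
    for i in range(1,n):
        if st[i,4]>15:
            pts=np.argwhere(l==i)[:,::-1]+[x0,y0]
            W=np.array([at(t,p,.012)[:2] for p in pts]); rr=cv2.minAreaRect((W*1000).astype(np.float32))
            print("blob",st[i],ce[i]+[x0,y0],"world rect mm",np.round(rr[0],1),np.round(rr[1],1),round(rr[2],1))
E
```

```text
rock_1 [(array([267.9, 233. ]), 0.65, array([ 0.578, -0.096])), (array([325.9, 261.9]), 0.42, array([ 0.504, -0.312]))]
  box [(array([322.8, 249.4,  13.9,  17. ]), 0.69), (array([256. , 214.7,  35. ,  20.6]), 0.35)]
rock_1 [(array([198.3, 236.6]), 0.72, array([0.479, 0.174])), (array([337.5, 228.5]), 0.6, array([ 0.522, -0.318])), (array([281.7, 228.3]), 0.54, array([ 0.517, -0.12 ]))]
  box [(array([278.1, 223. ,  12.9,  10.7]), 0.65)]
cup_1 [(array([273.4, 229.8]), 0.86, array([ 0.605, -0.103])), (array([205.1, 232.2]), 0.85, array([0.493, 0.085])), (array([151.3, 224.3]), 0.64, array([0.457, 0.273])), (array([272.1, 222.6]), 0.62, array([ 0.647, -0.078]))]
  box [(array([257. , 213.7,  31.1,  21.8]), 0.9), (array([190.6, 210.1,  24.4,  22.7]), 0.68), (array([147.8, 205.7,  17.2,  20.6]), 0.59), (array([261.1, 202.4,  25.8,  19.7]), 0.57)]
cup_1 [(array([273.2, 200.7]), 0.83, array([ 0.616, -0.088])), (array([222.8, 237. ]), 0.82, array([0.48 , 0.087])), (array([172.5, 243.3]), 0.72, array([0.452, 0.263])), (array([277.9, 204. ]), 0.61, array([ 0.605, -0.105]))]
  box [(array([260.6, 200.2,  34. ,  23.7]), 0.56)]
blob [  0   0  20  22 289] [282.21107266 207.93079585] world rect mm [ 579.5 -128.5] [76.3 67.9] 1.3
blob [  4  22  12  13 125] [284.544 227.96 ] world rect mm [ 516.7 -129.4] [42.8 38.8] 1.1
blob [ 0 29  3 10 25] [275.84 233.32] world rect mm [496.3 -99.9] [31.7  7. ] 1.3
blob [ 10   7  11  15 127] [337.49606299 229.48031496] world rect mm [ 518.7 -314.1] [35.2 49.8] 89.2
```

View pics/z8.png

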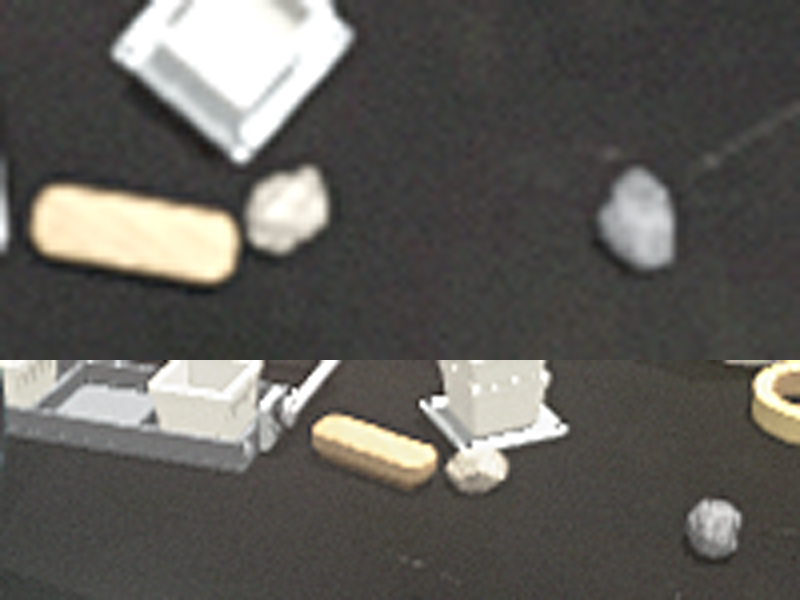

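```bash
python3 - <<'E'
from h import *
t=read_camera("top")
g=cv2.cvtColor(t["pixels"],cv2.COLOR_RGB2GRAY)
for w,h in[((278,220,296,238),.013),((325,218,349,242),.015)]:
    x0,y0,x1,y1=w
    for th in(85,105):
        n,l,st,ce=cv2.connectedComponentsWithStats((g[y0:y1,x0:x1]>th).astype(np.uint8))
        i=1+np.argmax(st[1:,4]); W=np.array([at(t,p,h)[:2] for p in np.argwhere(l==i)[:,::-1]+[x0,y0]])
        e,v=np.linalg.eigh(np.cov(W.T)); c=W.mean(0)
        a=np.degrees(np.arctan2(v[1,1],v[0,1]))
        print(th,len(W),"c",c.round(4),"long",a.round(1),"jaw",(a+90).round(1),"ext",4*np.sqrt(e)*1000,np.ptp(W@v,axis=0)*1000)
plan([([.4543,.2662,.185],9.2,8,1),([.517,-.129,.185],49,6,13),([.517,-.129,.05],49,6,4),(None,None,6,2)])
E
```

```text
85 130 c [ 0.5166 -0.1298] long 134.0 jaw 224.0 ext [40.70570084 51.52292189] [39.67063615 50.22872114]
105 122 c [ 0.5163 -0.1297] long 137.3 jaw 227.3 ext [38.59602363 50.85708858] [37.38452338 50.36165038]
85 131 c [ 0.5162 -0.3152] long -173.1 jaw -83.1 ext [39.17863528 54.20221846] [37.77429535 53.18918768]
105 122 c [ 0.5165 -0.3155] long -171.0 jaw -81.0 ext [37.64440717 52.31238745] [36.61644221 50.58087013]
from [0.4539 0.2661 0.1551] [1.8e+02 1.0e-01 9.2e+00] end [ 0.5175 -0.1288  0.0501] 48.98 20
[{"gripper": 8, "slide": [0.0, 0.0, -3.0], "angular": [0, 0, 0.0]}, {"gripper": 6, "slide": [0.0, 3.1, 0.0], "angular": [0, 0, -3.1]}, {"gripper": 6, "slide": [-0.2, 3.1, 0.0], "angular": [0, 0, -3.1]}, {"gripper": 6, "slide": [-0.3, 3.1, 0.0], "angular": [0, 0, -3.1]}, {"gripper": 6, "slide": [-0.5, 3.0, 0.0], "angular": [0, 0, -3.1]}, {"gripper": 6, "slide": [-0.7, 3.0, 0.0], "angular": [0, 0, -3.0]}, {"gripper": 6, "slide": [-0.8, 3.0, 0.0], "angular": [0, 0, -3.1]}, {"gripper": 6, "slide": [-1.0, 2.9, 0.0], "angular": [0, 0, -3.0]}, {"gripper": 6, "slide": [-1.1, 2.9, 0.0], "angular": [0, 0, -3.1]}, {"gripper": 6, "slide": [-1.3, 2.8, 0.0], "angular": [0, 0, -3.0]}]
[{"gripper": 6, "slide": [-1.4, 2.7, 0.0], "angular": [0, 0, -3.1]}, {"gripper": 6, "slide": [-1.6, 2.6, 0.0], "angular": [0, 0, -3.0]}, {"gripper": 6, "slide": [-1.7, 2.5, 0.0], "angular": [0, 0, -3.1]}, {"gripper": 6, "slide": [-1.8, 2.5, 0.0], "angular": [0, 0, -3.0]}, {"gripper": 6, "slide": [0.0, 0.0, 3.4], "angular": [0, 0, 0.0]}, {"gripper": 6, "slide": [0.0, 0.0, 3.4], "angular": [0, 0, 0.0]}, {"gripper": 6, "slide": [0.0, 0.0, 3.4], "angular": [0, 0, 0.0]}, {"gripper": 6, "slide": [0.0, 0.0, 3.3], "angular": [0, 0, 0.0]}, {"gripper": 6, "slide": [0.0, 0.0, 0.0], "angular": [0, 0, 0.0]}, {"gripper": 6, "slide": [0.0, 0.0, 0.0], "angular": [0, 0, 0.0]}]
```

```bash
python3 - <<'E'
from h import *
plan([([.4543,.2662,.185],9.2,8,1),([.5165,-.1297,.185],47,5.8,10),([.5165,-.1297,.045],47,5.8,5),(None,None,5.8,1),([.5165,-.1297,-.004],47,5.8,3)])
E
```

```text
from [0.4539 0.2661 0.1551] [1.8e+02 1.0e-01 9.2e+00] end [ 0.5165 -0.1301 -0.0039] 46.98 20
[{"gripper": 8, "slide": [0.0, 0.0, -3.0], "angular": [0, 0, 0.0]}, {"gripper": 5.8, "slide": [0.0, 4.0, 0.0], "angular": [0, 0, -3.8]}, {"gripper": 5.8, "slide": [-0.3, 4.0, 0.0], "angular": [0, 0, -3.8]}, {"gripper": 5.8, "slide": [-0.5, 4.0, 0.0], "angular": [0, 0, -3.8]}, {"gripper": 5.8, "slide": [-0.8, 3.9, 0.0], "angular": [0, 0, -3.8]}, {"gripper": 5.8, "slide": [-1.1, 3.9, 0.0], "angular": [0, 0, -3.8]}, {"gripper": 5.8, "slide": [-1.3, 3.8, 0.0], "angular": [0, 0, -3.8]}, {"gripper": 5.8, "slide": [-1.6, 3.7, 0.0], "angular": [0, 0, -3.8]}, {"gripper": 5.8, "slide": [-1.8, 3.6, 0.0], "angular": [0, 0, -3.7]}, {"gripper": 5.8, "slide": [-2.0, 3.4, 0.0], "angular": [0, 0, -3.8]}]
[{"gripper": 5.8, "slide": [-2.3, 3.3, 0.0], "angular": [0, 0, -3.7]}, {"gripper": 5.8, "slide": [0.0, 0.0, 2.8], "angular": [0, 0, 0.0]}, {"gripper": 5.8, "slide": [0.0, 0.0, 2.8], "angular": [0, 0, 0.0]}, {"gripper": 5.8, "slide": [0.0, 0.0, 2.8], "angular": [0, 0, 0.0]}, {"gripper": 5.8, "slide": [0.0, 0.0, 2.8], "angular": [0, 0, 0.0]}, {"gripper": 5.8, "slide": [0.0, 0.0, 2.8], "angular": [0, 0, 0.0]}, {"gripper": 5.8, "slide": [0.0, 0.0, 0.0], "angular": [0, 0, 0.0]}, {"gripper": 5.8, "slide": [0.0, 0.0, 1.6], "angular": [0, 0, 0.0]}, {"gripper": 5.8, "slide": [0.0, 0.0, 1.7], "angular": [0, 0, 0.0]}, {"gripper": 5.8, "slide": [0.0, 0.0, 1.6], "angular": [0, 0, 0.0]}]
```

Call:
step_arm(
  motion=[
    {"gripper": 8,"slide": [0.0,0.0,-3.0],"angular": [0,0,0.0]},
    {"gripper": 5.8,"slide": [0.0,4.0,0.0],"angular": [0,0,-3.8]},
    {"gripper": 5.8,"slide": [-0.3,4.0,0.0],"angular": [0,0,-3.8]},
    {"gripper": 5.8,"slide": [-0.5,4.0,0.0],"angular": [0,0,-3.8]},
    {"gripper": 5.8,"slide": [-0.8,3.9,0.0],"angular": [0,0,-3.8]},
    {"gripper": 5.8,"slide": [-1.1,3.9,0.0],"angular": [0,0,-3.8]},
    {"gripper": 5.8,"slide": [-1.3,3.8,0.0],"angular": [0,0,-3.8]},
    {"gripper": 5.8,"slide": [-1.6,3.7,0.0],"angular": [0,0,-3.8]},
    {"gripper": 5.8,"slide": [-1.8,3.6,0.0],"angular": [0,0,-3.7]},
    {"gripper": 5.8,"slide": [-2.0,3.4,0.0],"angular": [0,0,-3.8]},
  ],
)

```text
t: 33.9
position: [0.5111, -0.0915, 0.1856]
orientation: [-3.141, 0.0, 0.757]
contact_force: [-1.0, -0.1, -0.2]
finger_gap: 0.0582
```

Call:
step_arm(
  motion=[
    {"gripper": 5.8,"slide": [-2.3,3.3,0.0],"angular": [0,0,-3.7]},
    {"gripper": 5.8,"slide": [0.0,0.0,2.8],"angular": [0,0,0.0]},
    {"gripper": 5.8,"slide": [0.0,0.0,2.8],"angular": [0,0,0.0]},
    {"gripper": 5.8,"slide": [0.0,0.0,2.8],"angular": [0,0,0.0]},
    {"gripper": 5.8,"slide": [0.0,0.0,2.8],"angular": [0,0,0.0]},
    {"gripper": 5.8,"slide": [0.0,0.0,2.8],"angular": [0,0,0.0]},
    {"gripper": 5.8,"slide": [0.0,0.0,0.0],"angular": [0,0,0.0]},
    {"gripper": 5.8,"slide": [0.0,0.0,0.0],"angular": [0,0,0.0]},
    {"gripper": 5.8,"slide": [0.0,0.0,0.0],"angular": [0,0,0.0]},
    {"gripper": 5.8,"slide": [0.0,0.0,0.0],"angular": [0,0,0.0]},
  ],
)

```text
t: 35.15
position: [0.5177, -0.1302, 0.0469]
orientation: [3.14, -0.001, 0.82]
contact_force: [1.4, 0.5, -0.1]
finger_gap: 0.0579
```

```bash
python3 - <<'E'
from h import *
s=read_camera("scene")
cv2.imwrite("pics/z9.png",cv2.resize(s["pixels"][185:265,220:340],(780,520),interpolation=cv2.INTER_CUBIC)[:,:,::-1])
plan([([.5165,-.1297,-.004],47,5.8,4),(None,None,0,6)])
E
```

```text
from [ 0.5175 -0.1301  0.0468] [179.9  -0.   47. ] end [ 0.5168 -0.1295 -0.0042] 46.99 10
[{"gripper": 5.8, "slide": [0.0, 0.0, 1.3], "angular": [0, 0, 0.0]}, {"gripper": 5.8, "slide": [0.0, 0.0, 1.3], "angular": [0, 0, 0.0]}, {"gripper": 5.8, "slide": [0.0, -0.1, 1.2], "angular": [0, 0, 0.0]}, {"gripper": 5.8, "slide": [0.0, 0.0, 1.3], "angular": [0, 0, 0.0]}, {"gripper": 0, "slide": [0.0, 0.0, 0.0], "angular": [0, 0, 0.0]}, {"gripper": 0, "slide": [0.0, 0.0, 0.0], "angular": [0, 0, 0.0]}, {"gripper": 0, "slide": [0.0, 0.0, 0.0], "angular": [0, 0, 0.0]}, {"gripper": 0, "slide": [0.0, 0.0, 0.0], "angular": [0, 0, 0.0]}, {"gripper": 0, "slide": [0.0, 0.0, 0.0], "angular": [0, 0, 0.0]}, {"gripper": 0, "slide": [0.0, 0.0, 0.0], "angular": [0, 0, 0.0]}]
```

View pics/z9.png

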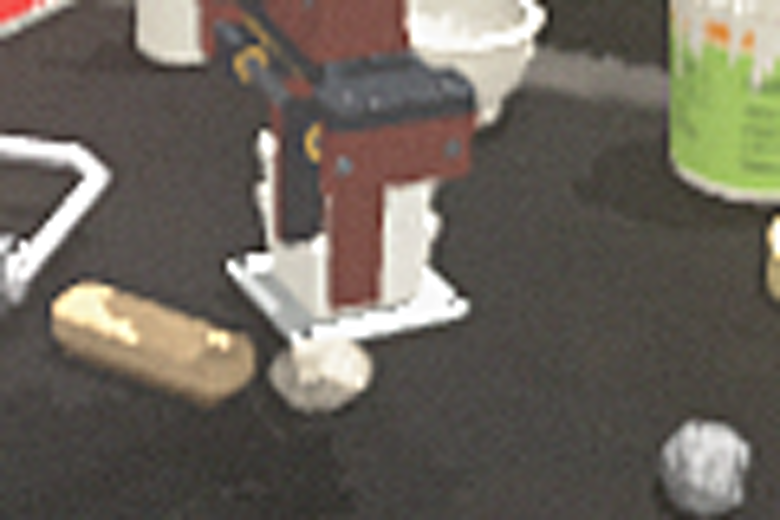

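Call:
step_arm(
  motion=[
    {"gripper": 5.8,"slide": [0.0,0.0,1.2],"angular": [0,0,0.0]},
    {"gripper": 5.8,"slide": [0.0,0.0,1.2],"angular": [0,0,0.0]},
    {"gripper": 5.8,"slide": [-0.1,0,1],"angular": [0,0,0.0]},
    {"gripper": 5.8,"slide": [0.0,0.0,0.6],"angular": [0,0,0.0]},
    {"gripper": 5.8,"slide": [0.0,0.0,0.3],"angular": [0,0,0.0]},
    {"gripper": 5.8,"slide": [0.0,0.0,0.3],"angular": [0,0,0.0]},
    {"gripper": 5.8,"slide": [0.0,0.0,0.3],"angular": [0,0,0.0]},
    {"gripper": 5.8,"slide": [0.0,0.0,0.0],"angular": [0,0,0.0]},
    {"gripper": 5.8,"slide": [0.0,0.0,0.0],"angular": [0,0,0.0]},
    {"gripper": 5.8,"slide": [0.0,0.0,0.0],"angular": [0,0,0.0]},
  ],
)

```text
t: 36.45
position: [0.5164, -0.1307, -0.0029]
orientation: [3.141, 0.0, 0.82]
contact_force: [-0.1, 0.1, -0.2]
finger_gap: 0.0578
```

No contact; close and lift slowly.

Call:
step_arm(
  motion=[
    {"gripper": 0,"slide": [0,0,0],"angular": [0,0,0]},
    {"gripper": 0,"slide": [0,0,0],"angular": [0,0,0]},
    {"gripper": 0,"slide": [0,0,0],"angular": [0,0,0]},
    {"gripper": 0,"slide": [0,0,0],"angular": [0,0,0]},
    {"gripper": 0,"slide": [0,0,-0.5],"angular": [0,0,0]},
    {"gripper": 0,"slide": [0,0,-2],"angular": [0,0,0]},
    {"gripper": 0,"slide": [0,0,-3],"angular": [0,0,0]},
    {"gripper": 0,"slide": [0,0,-3],"angular": [0,0,0]},
    {"gripper": 0,"slide": [0,0,-4],"angular": [0,0,0]},
    {"gripper": 0,"slide": [0,0,-3.5],"angular": [0,0,0]},
  ],
)

```text
t: 37.7
position: [0.5162, -0.1306, 0.1586]
orientation: [3.141, -0.0, 0.82]
contact_force: [0.2, -1.0, -0.7]
finger_gap: 0.0312
```

```bash
python3 - <<'E'
from h import *
print(get_obs()["finger_gap"])
plan([([.4545,.2664,.157],9.2,0,11),([.4545,.2664,.062],9.2,0,4),([.4545,.2664,.056],9.2,0,2),(None,None,0,3)])
E
```

```text
0.03117565185006559
from [ 0.5162 -0.1306  0.1586] [180.  -0.  47.] end [0.4549 0.2664 0.0556] 9.18 20
[{"gripper": 0, "slide": [2.3, -2.9, 0.0], "angular": [0, 0, 3.4]}, {"gripper": 0, "slide": [2.1, -3.0, 0.0], "angular": [0, 0, 3.4]}, {"gripper": 0, "slide": [1.9, -3.1, 0.0], "angular": [0, 0, 3.4]}, {"gripper": 0, "slide": [1.7, -3.2, 0.0], "angular": [0, 0, 3.4]}, {"gripper": 0, "slide": [1.5, -3.3, 0.0], "angular": [0, 0, 3.5]}, {"gripper": 0, "slide": [1.3, -3.4, 0.0], "angular": [0, 0, 3.4]}, {"gripper": 0, "slide": [1.1, -3.5, 0.0], "angular": [0, 0, 3.5]}, {"gripper": 0, "slide": [0.9, -3.5, 0.0], "angular": [0, 0, 3.4]}, {"gripper": 0, "slide": [0.7, -3.6, 0.1], "angular": [0, 0, 3.5]}, {"gripper": 0, "slide": [0.4, -3.6, 0.0], "angular": [0, 0, 3.4]}]
[{"gripper": 0, "slide": [0.3, -3.7, 0.1], "angular": [0, 0, 3.5]}, {"gripper": 0, "slide": [0.0, 0.0, 2.4], "angular": [0, 0, 0.0]}, {"gripper": 0, "slide": [0.0, 0.0, 2.4], "angular": [0, 0, 0.0]}, {"gripper": 0, "slide": [0.0, 0.0, 2.3], "angular": [0, 0, 0.0]}, {"gripper": 0, "slide": [0.0, 0.0, 2.4], "angular": [0, 0, 0.0]}, {"gripper": 0, "slide": [0.0, 0.0, 0.3], "angular": [0, 0, 0.0]}, {"gripper": 0, "slide": [0.0, 0.0, 0.3], "angular": [0, 0, 0.0]}, {"gripper": 0, "slide": [0.0, 0.0, 0.0], "angular": [0, 0, 0.0]}, {"gripper": 0, "slide": [0.0, 0.0, 0.0], "angular": [0, 0, 0.0]}, {"gripper": 0, "slide": [0.0, 0.0, 0.0], "angular": [0, 0, 0.0]}]
```

Call:
step_arm(
  motion=[
    {"gripper": 0,"slide": [2.3,-2.9,0.0],"angular": [0,0,3.4]},
    {"gripper": 0,"slide": [2.1,-3.0,0.0],"angular": [0,0,3.4]},
    {"gripper": 0,"slide": [1.9,-3.1,0.0],"angular": [0,0,3.4]},
    {"gripper": 0,"slide": [1.7,-3.2,0.0],"angular": [0,0,3.4]},
    {"gripper": 0,"slide": [1.5,-3.3,0.0],"angular": [0,0,3.5]},
    {"gripper": 0,"slide": [1.3,-3.4,0.0],"angular": [0,0,3.4]},
    {"gripper": 0,"slide": [1.1,-3.5,0.0],"angular": [0,0,3.5]},
    {"gripper": 0,"slide": [0.9,-3.5,0.0],"angular": [0,0,3.4]},
    {"gripper": 0,"slide": [0.7,-3.6,0.1],"angular": [0,0,3.5]},
    {"gripper": 0,"slide": [0.4,-3.6,0.0],"angular": [0,0,3.4]},
  ],
)

```text
t: 38.95
position: [0.4598, 0.2307, 0.1561]
orientation: [3.142, 0.0, 0.219]
contact_force: [0.2, 0.4, 0.0]
finger_gap: 0.0313
```

Call:
step_arm(
  motion=[
    {"gripper": 0,"slide": [0.3,-3.7,0.1],"angular": [0,0,3.5]},
    {"gripper": 0,"slide": [0.0,0.0,2.4],"angular": [0,0,0.0]},
    {"gripper": 0,"slide": [0.0,0.0,2.4],"angular": [0,0,0.0]},
    {"gripper": 0,"slide": [0.0,0.0,2.3],"angular": [0,0,0.0]},
    {"gripper": 0,"slide": [0.0,0.0,2.4],"angular": [0,0,0.0]},
    {"gripper": 0,"slide": [0.0,0.0,0.3],"angular": [0,0,0.0]},
    {"gripper": 0,"slide": [0.0,0.0,0.3],"angular": [0,0,0.0]},
    {"gripper": 0,"slide": [0.0,0.0,0.0],"angular": [0,0,0.0]},
    {"gripper": 0,"slide": [0.0,0.0,0.0],"angular": [0,0,0.0]},
    {"gripper": 0,"slide": [0.0,0.0,0.0],"angular": [0,0,0.0]},
  ],
)

```text
t: 40.2
position: [0.4554, 0.2665, 0.0545]
orientation: [-3.141, -0.001, 0.16]
contact_force: [0.0, 0.1, -0.4]
finger_gap: 0.0308
```

```bash
python3 - <<'E'
from h import *
o=get_obs();print(o["position"],o["finger_gap"],o["contact_force"])
s=read_camera("scene")
cv2.imwrite("pics/z10.png",cv2.resize(s["pixels"][170:250,115:235],(780,520),interpolation=cv2.INTER_CUBIC)[:,:,::-1])
E
```

```text
[0.45541436 0.26647804 0.05445913] 0.030830352866428327 [ 0.01383606  0.12163366 -0.37645196]
```

View pics/z10.png

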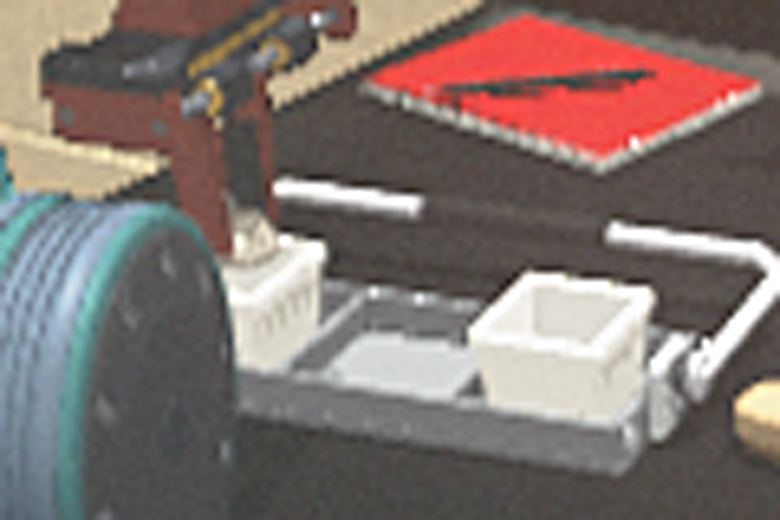

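Call:
step_arm(
  motion=[
    {"gripper": 7,"slide": [0,0,0],"angular": [0,0,0]},
    {"gripper": 7,"slide": [0,0,0],"angular": [0,0,0]},
    {"gripper": 7,"slide": [0,0,0],"angular": [0,0,0]},
    {"gripper": 7,"slide": [0,0,0],"angular": [0,0,0]},
    {"gripper": 7,"slide": [0,0,0],"angular": [0,0,0]},
    {"gripper": 7,"slide": [0,0,-1],"angular": [0,0,0]},
    {"gripper": 7,"slide": [0,0,-3],"angular": [0,0,0]},
    {"gripper": 7,"slide": [0,0,-3],"angular": [0,0,0]},
    {"gripper": 7,"slide": [0,0,-3],"angular": [0,0,0]},
    {"gripper": 7,"slide": [0,0,0],"angular": [0,0,0]},
  ],
)

```text
t: 41.5
position: [0.457, 0.2672, 0.1568]
orientation: [-3.14, -0.006, 0.16]
contact_force: [0.7, -0.3, 0.5]
finger_gap: 0.0701
```

```bash
python3 - <<'E'
from h import *
s=read_camera("scene");t=read_camera("top")
print([(q["rect"],round(q["conf"],2)) for q in boxes_of(t,"rock_1")],[(q["pixel"],round(q["conf"],2)) for q in landmark_of(t,"rock_1")])
g=cv2.cvtColor(t["pixels"],cv2.COLOR_RGB2GRAY)
x0,y0,x1,y1=(322,215,352,245)
n,l,st,ce=cv2.connectedComponentsWithStats((g[y0:y1,x0:x1]>95).astype(np.uint8))
i=1+np.argmax(st[1:,4]); W=np.array([at(t,p,.015)[:2] for p in np.argwhere(l==i)[:,::-1]+[x0,y0]])
e,v=np.linalg.eigh(np.cov(W.T));print(len(W),W.mean(0),np.degrees(np.arctan2(v[1,1],v[0,1])))
plan([([.5163,-.3155,.155],98,5.8,15),([.5163,-.3155,.05],98,5.8,4),(None,None,5.8,1)])
plan([([.5163,-.3155,.155],-82,5.8,15),([.5163,-.3155,.05],-82,5.8,4),(None,None,5.8,1)])
E
```

```text
[([331.0, 220.5, 13.7, 17.8], 0.56)] [([337.9, 229.1], 0.66), ([163.8, 241.7], 0.46)]
127 [ 0.5165458  -0.31505026] -172.72794295682135
from [0.4542 0.266  0.153 ] [1.8e+02 1.0e-01 9.2e+00] end [ 0.5165 -0.3154  0.05  ] 97.98 20
[{"gripper": 5.8, "slide": [-0.2, 3.9, 0.0], "angular": [0, 0, -5.9]}, {"gripper": 5.8, "slide": [-0.6, 3.9, 0.0], "angular": [0, 0, -5.9]}, {"gripper": 5.8, "slide": [-1.0, 3.8, 0.0], "angular": [0, 0, -5.9]}, {"gripper": 5.8, "slide": [-1.4, 3.6, 0.0], "angular": [0, 0, -5.9]}, {"gripper": 5.8, "slide": [-1.7, 3.5, 0.0], "angular": [0, 0, -5.9]}, {"gripper": 5.8, "slide": [-2.1, 3.3, 0.0], "angular": [0, 0, -5.9]}, {"gripper": 5.8, "slide": [-2.4, 3.0, 0.0], "angular": [0, 0, -5.9]}, {"gripper": 5.8, "slide": [-2.7, 2.8, 0.0], "angular": [0, 0, -5.9]}, {"gripper": 5.8, "slide": [-3.0, 2.5, 0.0], "angular": [0, 0, -5.9]}, {"gripper": 5.8, "slide": [-3.2, 2.2, 0.0], "angular": [0, 0, -6.0]}]
[{"gripper": 5.8, "slide": [-3.5, 1.8, 0.0], "angular": [0, 0, -5.9]}, {"gripper": 5.8, "slide": [-3.6, 1.4, 0.0], "angular": [0, 0, -6.0]}, {"gripper": 5.8, "slide": [-3
[... 1281 characters left out ...]
r": [0, 0, 6.0]}]
[{"gripper": 5.8, "slide": [3.3, 2.1, 0.0], "angular": [0, 0, 6.1]}, {"gripper": 5.8, "slide": [3.5, 1.7, 0.0], "angular": [0, 0, 6.0]}, {"gripper": 5.8, "slide": [3.7, 1.4, -0.1], "angular": [0, 0, 6.1]}, {"gripper": 5.8, "slide": [3.8, 0.9, 0.0], "angular": [0, 0, 6.0]}, {"gripper": 5.8, "slide": [3.8, 0.6, -0.1], "angular": [0, 0, 6.1]}, {"gripper": 5.8, "slide": [0.0, 0.0, 2.6], "angular": [0, 0, 0.0]}, {"gripper": 5.8, "slide": [0.0, 0.0, 2.6], "angular": [0, 0, 0.0]}, {"gripper": 5.8, "slide": [0.0, 0.0, 2.7], "angular": [0, 0, 0.0]}, {"gripper": 5.8, "slide": [0.0, 0.0, 2.6], "angular": [0, 0, 0.0]}, {"gripper": 5.8, "slide": [0.0, 0.0, 0.0], "angular": [0, 0, 0.0]}]
```

Call:
step_arm(
  motion=[
    {"gripper": 5.8,"slide": [-0.2,3.9,0.0],"angular": [0,0,6.1]},
    {"gripper": 5.8,"slide": [0.2,3.9,0.0],"angular": [0,0,6.1]},
    {"gripper": 5.8,"slide": [0.6,3.8,0.0],"angular": [0,0,6.1]},
    {"gripper": 5.8,"slide": [1.0,3.8,0.0],"angular": [0,0,6.1]},
    {"gripper": 5.8,"slide": [1.4,3.6,0.0],"angular": [0,0,6.1]},
    {"gripper": 5.8,"slide": [1.8,3.5,0.0],"angular": [0,0,6.1]},
    {"gripper": 5.8,"slide": [2.2,3.2,0.0],"angular": [0,0,6.1]},
    {"gripper": 5.8,"slide": [2.5,3.0,0.0],"angular": [0,0,6.1]},
    {"gripper": 5.8,"slide": [2.8,2.7,0.0],"angular": [0,0,6.1]},
    {"gripper": 5.8,"slide": [3.1,2.4,0.0],"angular": [0,0,6.0]},
  ],
)

```text
t: 42.95
position: [0.4963, -0.1221, 0.1527]
orientation: [3.14, 0.002, -0.906]
contact_force: [0.4, -0.8, -0.1]
finger_gap: 0.058
```

Call:
step_arm(
  motion=[
    {"gripper": 5.8,"slide": [3.3,2.1,0.0],"angular": [0,0,6.1]},
    {"gripper": 5.8,"slide": [3.5,1.7,0.0],"angular": [0,0,6.0]},
    {"gripper": 5.8,"slide": [3.7,1.4,0],"angular": [0,0,6.1]},
    {"gripper": 5.8,"slide": [3.8,0.9,0.0],"angular": [0,0,6.0]},
    {"gripper": 5.8,"slide": [3.8,0.6,0],"angular": [0,0,6.1]},
    {"gripper": 5.8,"slide": [0.0,0.0,2.6],"angular": [0,0,0.0]},
    {"gripper": 5.8,"slide": [0.0,0.0,2.6],"angular": [0,0,0.0]},
    {"gripper": 5.8,"slide": [0.0,0.0,2.7],"angular": [0,0,0.0]},
    {"gripper": 5.8,"slide": [0.0,0.0,2.6],"angular": [0,0,0.0]},
    {"gripper": 5.8,"slide": [0.0,0.0,0.0],"angular": [0,0,0.0]},
  ],
)

```text
t: 44.2
position: [0.5148, -0.3135, 0.0459]
orientation: [3.137, 0.005, -1.432]
contact_force: [-1.2, 0.9, 0.4]
finger_gap: 0.0576
```

```bash
python3 - <<'E'
from h import *
s=read_camera("scene")
print([(np.round(q["pixel"]),round(q["conf"],2),at(s,q["pixel"],0).round(3)) for q in landmark_of(s,"rock_3")],proj(s,[.5165,-.315,0]))
plan([([.5165,-.315,-.002],-82,5.8,5),(None,None,0,5)])
E
```

```text
[(array([328., 260.]), 0.67, array([ 0.517, -0.315,  0.   ]))] [328.30683902 259.92849161]
from [ 0.5169 -0.315   0.0486] [ 1.799e+02  1.000e-01 -8.200e+01] end [ 0.5169 -0.315  -0.0024] -82.02 10
[{"gripper": 5.8, "slide": [0.0, 0.0, 1.0], "angular": [0, 0, 0.0]}, {"gripper": 5.8, "slide": [0.0, 0.0, 1.0], "angular": [0, 0, 0.0]}, {"gripper": 5.8, "slide": [0.0, 0.0, 1.0], "angular": [0, 0, 0.0]}, {"gripper": 5.8, "slide": [0.0, 0.0, 1.0], "angular": [0, 0, 0.0]}, {"gripper": 5.8, "slide": [0.0, 0.0, 1.1], "angular": [0, 0, 0.0]}, {"gripper": 0, "slide": [0.0, 0.0, 0.0], "angular": [0, 0, 0.0]}, {"gripper": 0, "slide": [0.0, 0.0, 0.0], "angular": [0, 0, 0.0]}, {"gripper": 0, "slide": [0.0, 0.0, 0.0], "angular": [0, 0, 0.0]}, {"gripper": 0, "slide": [0.0, 0.0, 0.0], "angular": [0, 0, 0.0]}, {"gripper": 0, "slide": [0.0, 0.0, 0.0], "angular": [0, 0, 0.0]}]
```

Call:
step_arm(
  motion=[
    {"gripper": 5.8,"slide": [0.0,0.0,1.0],"angular": [0,0,0.0]},
    {"gripper": 5.8,"slide": [0.0,0.0,1.0],"angular": [0,0,0.0]},
    {"gripper": 5.8,"slide": [0.0,0.0,1.0],"angular": [0,0,0.0]},
    {"gripper": 5.8,"slide": [0.0,0.0,1.0],"angular": [0,0,0.0]},
    {"gripper": 5.8,"slide": [0.0,0.0,1.1],"angular": [0,0,0.0]},
    {"gripper": 5.8,"slide": [0.0,0.0,0.0],"angular": [0,0,0.0]},
    {"gripper": 0,"slide": [0.0,0.0,0.0],"angular": [0,0,0.0]},
    {"gripper": 0,"slide": [0.0,0.0,0.0],"angular": [0,0,0.0]},
    {"gripper": 0,"slide": [0.0,0.0,0.0],"angular": [0,0,0.0]},
    {"gripper": 0,"slide": [0.0,0.0,0.0],"angular": [0,0,0.0]},
  ],
)

```text
t: 45.55
position: [0.5175, -0.3155, -0.0017]
orientation: [-3.141, -0.001, -1.431]
contact_force: [-0.5, -0.7, 1.2]
finger_gap: 0.0353
```

Call:
step_arm(
  motion=[
    {"gripper": 0,"slide": [0,0,-0.5],"angular": [0,0,0]},
    {"gripper": 0,"slide": [0,0,-2],"angular": [0,0,0]},
    {"gripper": 0,"slide": [0,0,-3],"angular": [0,0,0]},
    {"gripper": 0,"slide": [0,0,-3],"angular": [0,0,0]},
    {"gripper": 0,"slide": [0,0,-4],"angular": [0,0,0]},
    {"gripper": 0,"slide": [0,0,-3.5],"angular": [0,0,0]},
    {"gripper": 0,"slide": [0,0,0],"angular": [0,0,0]},
    {"gripper": 0,"slide": [0,0,0],"angular": [0,0,0]},
    {"gripper": 0,"slide": [0,0,0],"angular": [0,0,0]},
    {"gripper": 0,"slide": [0,0,0],"angular": [0,0,0]},
  ],
)

```text
t: 46.8
position: [0.5165, -0.3147, 0.1566]
orientation: [3.14, 0.002, -1.431]
contact_force: [0.1, 0.2, -0.7]
finger_gap: 0.0351
```

```bash
python3 - <<'E'
from h import *
plan([([.485,.0884,.157],-80.8,0,10),([.485,.0884,.062],-80.8,0,5),([.485,.0884,.056],-80.8,0,2),(None,None,0,3)])
E
```

```text
from [ 0.5165 -0.3147  0.1566] [ 1.799e+02  1.000e-01 -8.200e+01] end [0.4848 0.088  0.0556] -80.82 20
[{"gripper": 0, "slide": [-4.0, -0.2, 0.0], "angular": [0, 0, -0.1]}, {"gripper": 0, "slide": [-4.0, -0.3, 0.0], "angular": [0, 0, -0.1]}, {"gripper": 0, "slide": [-4.0, -0.3, 0.0], "angular": [0, 0, -0.1]}, {"gripper": 0, "slide": [-4.0, -0.3, 0.0], "angular": [0, 0, -0.1]}, {"gripper": 0, "slide": [-4.1, -0.3, 0.0], "angular": [0, 0, -0.1]}, {"gripper": 0, "slide": [-4.0, -0.3, 0.0], "angular": [0, 0, -0.1]}, {"gripper": 0, "slide": [-4.1, -0.3, 0.0], "angular": [0, 0, -0.2]}, {"gripper": 0, "slide": [-4.0, -0.3, 0.0], "angular": [0, 0, -0.1]}, {"gripper": 0, "slide": [-4.1, -0.3, 0.0], "angular": [0, 0, -0.2]}, {"gripper": 0, "slide": [-4.0, -0.2, 0.0], "angular": [0, 0, -0.1]}]
[{"gripper": 0, "slide": [0.0, 0.0, 1.9], "angular": [0, 0, 0.0]}, {"gripper": 0, "slide": [0.0, 0.0, 1.9], "angular": [0, 0, 0.0]}, {"gripper": 0, "slide": [0.0, 0.0, 1.9], "angular": [0, 0, 0.0]}, {"gripper": 0, "slide": [0.0, 0.0, 1.9], "angular": [0, 0, 0.0]}, {"gripper": 0, "slide": [0.0, 0.0, 1.9], "angular": [0, 0, 0.0]}, {"gripper": 0, "slide": [0.0, 0.0, 0.3], "angular": [0, 0, 0.0]}, {"gripper": 0, "slide": [0.0, 0.0, 0.3], "angular": [0, 0, 0.0]}, {"gripper": 0, "slide": [0.0, 0.0, 0.0], "angular": [0, 0, 0.0]}, {"gripper": 0, "slide": [0.0, 0.0, 0.0], "angular": [0, 0, 0.0]}, {"gripper": 0, "slide": [0.0, 0.0, 0.0], "angular": [0, 0, 0.0]}]
```

Call:
step_arm(
  motion=[
    {"gripper": 0,"slide": [-4.0,-0.2,0.0],"angular": [0,0,-0.1]},
    {"gripper": 0,"slide": [-4.0,-0.3,0.0],"angular": [0,0,-0.1]},
    {"gripper": 0,"slide": [-4.0,-0.3,0.0],"angular": [0,0,-0.1]},
    {"gripper": 0,"slide": [-4.0,-0.3,0.0],"angular": [0,0,-0.1]},
    {"gripper": 0,"slide": [-4.1,-0.3,0.0],"angular": [0,0,-0.1]},
    {"gripper": 0,"slide": [-4.0,-0.3,0.0],"angular": [0,0,-0.1]},
    {"gripper": 0,"slide": [-4.1,-0.3,0.0],"angular": [0,0,-0.2]},
    {"gripper": 0,"slide": [-4.0,-0.3,0.0],"angular": [0,0,-0.1]},
    {"gripper": 0,"slide": [-4.1,-0.3,0.0],"angular": [0,0,-0.2]},
    {"gripper": 0,"slide": [-4.0,-0.2,0.0],"angular": [0,0,-0.1]},
  ],
)

```text
t: 48.05
position: [0.4851, 0.0888, 0.1575]
orientation: [3.141, 0.0, -1.411]
contact_force: [0.0, -0.4, -0.7]
finger_gap: 0.0352
```

Call:
step_arm(
  motion=[
    {"gripper": 0,"slide": [0.0,0.0,1.9],"angular": [0,0,0.0]},
    {"gripper": 0,"slide": [0.0,0.0,1.9],"angular": [0,0,0.0]},
    {"gripper": 0,"slide": [0.0,0.0,1.9],"angular": [0,0,0.0]},
    {"gripper": 0,"slide": [0.0,0.0,1.9],"angular": [0,0,0.0]},
    {"gripper": 0,"slide": [0.0,0.0,1.9],"angular": [0,0,0.0]},
    {"gripper": 0,"slide": [0.0,0.0,0.3],"angular": [0,0,0.0]},
    {"gripper": 0,"slide": [0.0,0.0,0.3],"angular": [0,0,0.0]},
    {"gripper": 0,"slide": [0.0,0.0,0.0],"angular": [0,0,0.0]},
    {"gripper": 0,"slide": [0.0,0.0,0.0],"angular": [0,0,0.0]},
    {"gripper": 0,"slide": [0.0,0.0,0.0],"angular": [0,0,0.0]},
  ],
)

```text
t: 49.3
position: [0.4859, 0.0875, 0.0574]
orientation: [-3.141, -0.0, -1.411]
contact_force: [0.9, -0.2, -0.5]
finger_gap: 0.0352
```

```bash
python3 - <<'E'
from h import *
o=get_obs();print(o["position"],o["finger_gap"],o["contact_force"])
s=read_camera("scene")
cv2.imwrite("pics/z11.png",cv2.resize(s["pixels"][170:250,140:260],(780,520),interpolation=cv2.INTER_CUBIC)[:,:,::-1])
E
```

```text
[0.48586721 0.08745799 0.05738585] 0.03515459874744793 [ 0.89632951 -0.15281531 -0.53128069]
```

View pics/z11.png

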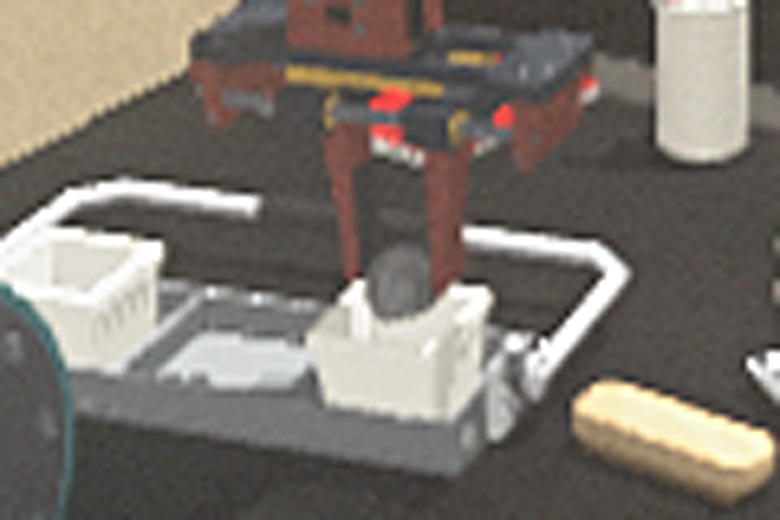

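Call:
step_arm(
  motion=[
    {"gripper": 7,"slide": [0,0,0],"angular": [0,0,0]},
    {"gripper": 7,"slide": [0,0,0],"angular": [0,0,0]},
    {"gripper": 7,"slide": [0,0,0],"angular": [0,0,0]},
    {"gripper": 7,"slide": [0,0,0],"angular": [0,0,0]},
    {"gripper": 7,"slide": [0,0,0],"angular": [0,0,0]},
    {"gripper": 7,"slide": [0,0,-1],"angular": [0,0,0]},
    {"gripper": 7,"slide": [0,0,-3],"angular": [0,0,0]},
    {"gripper": 7,"slide": [0,0,-3],"angular": [0,0,0]},
    {"gripper": 7,"slide": [0,0,-3],"angular": [0,0,0]},
    {"gripper": 7,"slide": [0,0,0],"angular": [0,0,0]},
  ],
)

```text
t: 50.6
position: [0.4876, 0.0876, 0.1597]
orientation: [-3.136, -0.001, -1.411]
contact_force: [0.3, 0.1, 0.3]
finger_gap: 0.07
```

```bash
python3 - <<'E'
from h import *
for q,z in(("scene",0),("top",0)):
    c=read_camera(q)
    print(q,[(np.round(k["pixel"]),round(k["conf"],2),at(c,k["pixel"],.02).round(3)) for k in landmark_of(c,"rock_3")])
    if q=="scene": print([(np.round(k["pixel"]),round(k["conf"],2),at(c,k["pixel"],.032).round(3)) for k in landmark_of(c,"handle_grip")])
plan([([.5991,.1974,.157],9.2,5,10),([.5991,.1974,-.004],9.2,5,6),(None,None,5,2),(None,None,0,2)])
E
```

```text
scene [(array([241., 242.]), 0.36, array([ 0.46 , -0.066,  0.02 ]))]
[(array([192., 204.]), 0.6, array([0.59 , 0.202, 0.032]))]
top []
from [0.4845 0.0874 0.1559] [179.9   0.  -80.8] end [ 0.5987  0.1977 -0.0041] 9.18 20
[{"gripper": 5, "slide": [-0.9, -1.3, 0.0], "angular": [0, 0, -9.0]}, {"gripper": 5, "slide": [-0.7, -1.4, 0.0], "angular": [0, 0, -9.0]}, {"gripper": 5, "slide": [-0.5, -1.5, 0.0], "angular": [0, 0, -9.0]}, {"gripper": 5, "slide": [-0.2, -1.6, 0.0], "angular": [0, 0, -9.0]}, {"gripper": 5, "slide": [0.0, -1.6, 0.0], "angular": [0, 0, -9.0]}, {"gripper": 5, "slide": [0.3, -1.6, 0.0], "angular": [0, 0, -9.0]}, {"gripper": 5, "slide": [0.5, -1.5, 0.0], "angular": [0, 0, -9.0]}, {"gripper": 5, "slide": [0.8, -1.4, 0.0], "angular": [0, 0, -9.0]}, {"gripper": 5, "slide": [1.0, -1.2, -0.1], "angular": [0, 0, -9.0]}, {"gripper": 5, "slide": [1.1, -1.1, 0.0], "angular": [0, 0, -9.0]}]
[{"gripper": 5, "slide": [0.0, 0.0, 2.7], "angular": [0, 0, 0.0]}, {"gripper": 5, "slide": [0.0, 0.0, 2.7], "angular": [0, 0, 0.0]}, {"gripper": 5, "slide": [0.0, 0.0, 2.7], "angular": [0, 0, 0.0]}, {"gripper": 5, "slide": [0.0, 0.0, 2.7], "angular": [0, 0, 0.0]}, {"gripper": 5, "slide": [0.0, 0.0, 2.6], "angular": [0, 0, 0.0]}, {"gripper": 5, "slide": [0.0, 0.0, 2.7], "angular": [0, 0, 0.0]}, {"gripper": 5, "slide": [0.0, 0.0, 0.0], "angular": [0, 0, 0.0]}, {"gripper": 5, "slide": [0.0, 0.0, 0.0], "angular": [0, 0, 0.0]}, {"gripper": 0, "slide": [0.0, 0.0, 0.0], "angular": [0, 0, 0.0]}, {"gripper": 0, "slide": [0.0, 0.0, 0.0], "angular": [0, 0, 0.0]}]
```

Call:
step_arm(
  motion=[
    {"gripper": 5,"slide": [-0.9,-1.3,0.0],"angular": [0,0,-9.0]},
    {"gripper": 5,"slide": [-0.7,-1.4,0.0],"angular": [0,0,-9.0]},
    {"gripper": 5,"slide": [-0.5,-1.5,0.0],"angular": [0,0,-9.0]},
    {"gripper": 5,"slide": [-0.2,-1.6,0.0],"angular": [0,0,-9.0]},
    {"gripper": 5,"slide": [0.0,-1.6,0.0],"angular": [0,0,-9.0]},
    {"gripper": 5,"slide": [0.3,-1.6,0.0],"angular": [0,0,-9.0]},
    {"gripper": 5,"slide": [0.5,-1.5,0.0],"angular": [0,0,-9.0]},
    {"gripper": 5,"slide": [0.8,-1.4,0.0],"angular": [0,0,-9.0]},
    {"gripper": 5,"slide": [1.0,-1.2,0],"angular": [0,0,-9.0]},
    {"gripper": 5,"slide": [1.1,-1.1,0.0],"angular": [0,0,-9.0]},
  ],
)

```text
t: 52.1
position: [0.5993, 0.1979, 0.1554]
orientation: [3.141, 0.003, 0.165]
contact_force: [-0.5, -0.1, -0.4]
finger_gap: 0.0504
```

```bash
python3 - <<'E'
from h import *
s=read_camera("scene");t=read_camera("top")
im=np.zeros((600,800,3),np.uint8)
im[:340,:800]=cv2.resize(s["pixels"][195:250,120:250],(800,340),interpolation=cv2.INTER_CUBIC)[:,:,::-1]
im[345:600,:800]=cv2.resize(t["pixels"][215:260,125:265],(800,255),interpolation=cv2.INTER_CUBIC)[:,:,::-1]
cv2.imwrite("pics/z12.png",im)
plan([([.5991,.1974,-.004],9.2,5,6),(None,None,5,1),(None,None,0,3)])
E
```

```text
from [0.6001 0.1985 0.1556] [-1.8e+02  1.0e-01  9.3e+00] end [ 0.5992  0.1973 -0.0044] 9.18 10
[{"gripper": 5, "slide": [0.0, 0.0, 2.7], "angular": [0, 0, 0.0]}, {"gripper": 5, "slide": [0.0, 0.0, 2.7], "angular": [0, 0, 0.0]}, {"gripper": 5, "slide": [0.0, 0.0, 2.6], "angular": [0, 0, 0.0]}, {"gripper": 5, "slide": [0.0, 0.0, 2.7], "angular": [0, 0, 0.0]}, {"gripper": 5, "slide": [-0.1, 0.0, 2.6], "angular": [0, 0, 0.0]}, {"gripper": 5, "slide": [0.0, 0.1, 2.7], "angular": [0, 0, 0.1]}, {"gripper": 5, "slide": [0.0, 0.0, 0.0], "angular": [0, 0, 0.0]}, {"gripper": 0, "slide": [0.0, 0.0, 0.0], "angular": [0, 0, 0.0]}, {"gripper": 0, "slide": [0.0, 0.0, 0.0], "angular": [0, 0, 0.0]}, {"gripper": 0, "slide": [0.0, 0.0, 0.0], "angular": [0, 0, 0.0]}]
```

View pics/z12.png

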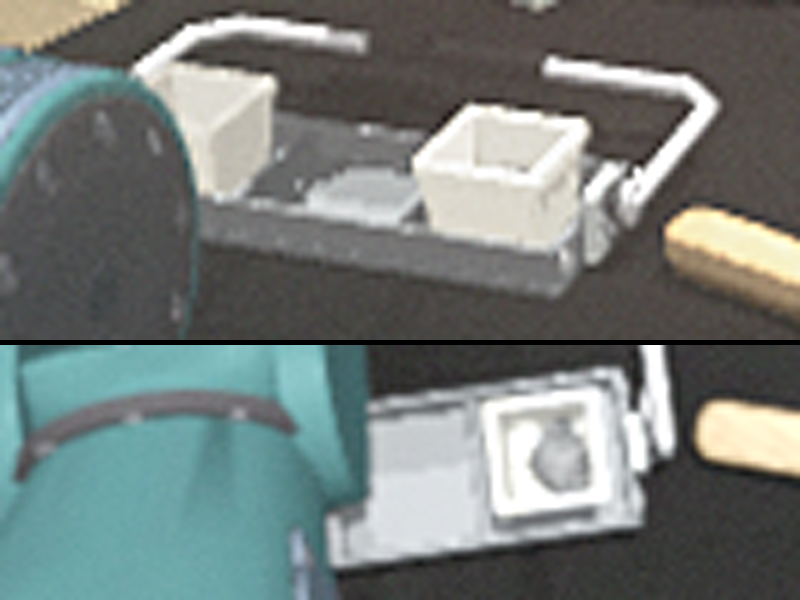

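Call:
step_arm(
  motion=[
    {"gripper": 5,"slide": [0.0,0.0,2.7],"angular": [0,0,0.0]},
    {"gripper": 5,"slide": [0.0,0.0,2.7],"angular": [0,0,0.0]},
    {"gripper": 5,"slide": [0.0,0.0,2.6],"angular": [0,0,0.0]},
    {"gripper": 5,"slide": [0.0,0.0,2.7],"angular": [0,0,0.0]},
    {"gripper": 5,"slide": [-0.1,0.0,2.6],"angular": [0,0,0.0]},
    {"gripper": 5,"slide": [0.0,0.1,2.7],"angular": [0,0,0.1]},
    {"gripper": 5,"slide": [0.0,0.0,0.0],"angular": [0,0,0.0]},
    {"gripper": 0,"slide": [0.0,0.0,0.0],"angular": [0,0,0.0]},
    {"gripper": 0,"slide": [0.0,0.0,0.0],"angular": [0,0,0.0]},
    {"gripper": 0,"slide": [0.0,0.0,0.0],"angular": [0,0,0.0]},
  ],
)

```text
t: 53.45
position: [0.5996, 0.1967, -0.002]
orientation: [3.142, -0.002, 0.158]
contact_force: [0.1, 0.0, 0.6]
finger_gap: 0.0236
```

Call:
step_arm(
  motion=[
    {"gripper": 0,"slide": [0,0,0],"angular": [0,0,0]},
    {"gripper": 0,"slide": [0,0,0],"angular": [0,0,0]},
    {"gripper": 0,"slide": [0,0,0],"angular": [0,0,0]},
    {"gripper": 0,"slide": [0,0,0],"angular": [0,0,0]},
    {"gripper": 0,"slide": [0,0,0],"angular": [0,0,0]},
    {"gripper": 0,"slide": [0,0,0],"angular": [0,0,0]},
    {"gripper": 0,"slide": [0,0,0],"angular": [0,0,0]},
    {"gripper": 0,"slide": [0,0,0],"angular": [0,0,0]},
    {"gripper": 0,"slide": [0,0,0],"angular": [0,0,0]},
    {"gripper": 0,"slide": [0,0,0],"angular": [0,0,0]},
  ],
)

```text
t: 54.7
position: [0.5993, 0.1967, -0.0024]
orientation: [3.142, -0.001, 0.159]
contact_force: [-1.6, 1.3, 5.8]
finger_gap: 0.0155
```

Call:
step_arm(
  motion=[
    {"gripper": 0,"slide": [-0.05,0,-1.13],"angular": [0,0,0]},
    {"gripper": 0,"slide": [-0.15,0,-1.12],"angular": [0,0,0]},
    {"gripper": 0,"slide": [-0.25,0,-1.11],"angular": [0,0,0]},
    {"gripper": 0,"slide": [-0.34,0,-1.08],"angular": [0,0,0]},
    {"gripper": 0,"slide": [-0.43,0,-1.05],"angular": [0,0,0]},
    {"gripper": 0,"slide": [-0.52,0,-1.01],"angular": [0,0,0]},
    {"gripper": 0,"slide": [-0.61,0,-0.96],"angular": [0,0,0]},
    {"gripper": 0,"slide": [-0.69,0,-0.9],"angular": [0,0,0]},
    {"gripper": 0,"slide": [-0.77,0,-0.83],"angular": [0,0,0]},
    {"gripper": 0,"slide": [-0.83,0,-0.77],"angular": [0,0,0]},
  ],
)

```text
t: 55.95
position: [0.5577, 0.1895, 0.0998]
orientation: [3.141, -0.01, 0.159]
contact_force: [8.9, -0.4, 3.3]
finger_gap: 0.015
```

Call:
step_arm(
  motion=[
    {"gripper": 0,"slide": [-0.9,0,-0.69],"angular": [0,0,0]},
    {"gripper": 0,"slide": [-0.96,0,-0.61],"angular": [0,0,0]},
    {"gripper": 0,"slide": [-1.01,0,-0.52],"angular": [0,0,0]},
    {"gripper": 0,"slide": [-1.05,0,-0.43],"angular": [0,0,0]},
    {"gripper": 0,"slide": [-1.08,0,-0.34],"angular": [0,0,0]},
    {"gripper": 0,"slide": [-1.11,0,-0.25],"angular": [0,0,0]},
    {"gripper": 0,"slide": [-1.12,0,-0.15],"angular": [0,0,0]},
    {"gripper": 0,"slide": [-1.13,0,-0.05],"angular": [0,0,0]},
    {"gripper": 0,"slide": [-0.2,0,0],"angular": [0,0,0]},
    {"gripper": 0,"slide": [0,0,0],"angular": [0,0,0]},
  ],
)

```text
t: 57.2
position: [0.4714, 0.1749, 0.1306]
orientation: [3.139, -0.007, 0.159]
contact_force: [2.6, -5.5, 18.0]
finger_gap: 0.0152
```

Call:
step_arm(
  motion=[
    {"gripper": 5,"slide": [0,0,0],"angular": [0,0,0]},
    {"gripper": 5,"slide": [0,0,0],"angular": [0,0,0]},
    {"gripper": 5,"slide": [0,0,0],"angular": [0,0,0]},
    {"gripper": 5,"slide": [0,0,0],"angular": [0,0,0]},
    {"gripper": 5,"slide": [0,0,-1],"angular": [0,0,0]},
    {"gripper": 5,"slide": [0,0,-2],"angular": [0,0,0]},
    {"gripper": 5,"slide": [0,0,-3],"angular": [0,0,0]},
    {"gripper": 5,"slide": [0,0,-3],"angular": [0,0,0]},
    {"gripper": 5,"slide": [0,0,0],"angular": [0,0,0]},
    {"gripper": 5,"slide": [0,0,0],"angular": [0,0,0]},
  ],
)

```text
t: 58.45
position: [0.4681, 0.1756, 0.2165]
orientation: [3.141, 0.001, 0.158]
contact_force: [-0.8, -0.5, 0.6]
finger_gap: 0.0504
```

```bash
python3 - <<'E'
from h import *
plan([([.33,.42,.23],40,5,10)])
E
```

```text
from [0.4681 0.1756 0.2165] [180.    0.    9.1] end [0.3299 0.4204 0.2305] 39.98 10
[{"gripper": 5, "slide": [-1.0, -2.6, -0.1], "angular": [0, 0, -3.1]}, {"gripper": 5, "slide": [-0.8, -2.7, -0.1], "angular": [0, 0, -3.1]}, {"gripper": 5, "slide": [-0.7, -2.7, -0.1], "angular": [0, 0, -3.1]}, {"gripper": 5, "slide": [-0.5, -2.8, -0.2], "angular": [0, 0, -3.1]}, {"gripper": 5, "slide": [-0.4, -2.8, -0.1], "angular": [0, 0, -3.1]}, {"gripper": 5, "slide": [-0.2, -2.8, -0.2], "angular": [0, 0, -3.1]}, {"gripper": 5, "slide": [-0.1, -2.8, -0.1], "angular": [0, 0, -3.1]}, {"gripper": 5, "slide": [0.0, -2.8, -0.2], "angular": [0, 0, -3.1]}, {"gripper": 5, "slide": [0.2, -2.8, -0.1], "angular": [0, 0, -3.1]}, {"gripper": 5, "slide": [0.4, -2.8, -0.2], "angular": [0, 0, -3.0]}]
```

Move clear of the tote for a final check.

Call:
step_arm(
  motion=[
    {"gripper": 5,"slide": [-1.0,-2.6,-0.5],"angular": [0,0,-3.1]},
    {"gripper": 5,"slide": [-0.8,-2.7,-0.5],"angular": [0,0,-3.1]},
    {"gripper": 5,"slide": [-0.7,-2.7,-0.2],"angular": [0,0,-3.1]},
    {"gripper": 5,"slide": [-0.5,-2.8,-0.2],"angular": [0,0,-3.1]},
    {"gripper": 5,"slide": [-0.4,-2.8,-0.1],"angular": [0,0,-3.1]},
    {"gripper": 5,"slide": [-0.2,-2.8,0],"angular": [0,0,-3.1]},
    {"gripper": 5,"slide": [-0.1,-2.8,0],"angular": [0,0,-3.1]},
    {"gripper": 5,"slide": [0.0,-2.8,0],"angular": [0,0,-3.1]},
    {"gripper": 5,"slide": [0.2,-2.8,0],"angular": [0,0,-3.1]},
    {"gripper": 5,"slide": [0.4,-2.8,0],"angular": [0,0,-3.0]},
  ],
)

```text
t: 59.7
position: [0.329, 0.4205, 0.2302]
orientation: [3.141, 0.003, 0.7]
contact_force: [0.7, 0.4, 0.7]
finger_gap: 0.0502
```

```bash
python3 - <<'E'
from h import *
s=read_camera("scene");t=read_camera("top")
im=np.zeros((600,800,3),np.uint8)
im[:320,:800]=cv2.resize(s["pixels"][170:258,110:330],(800,320),interpolation=cv2.INTER_CUBIC)[:,:,::-1]
im[325:600,:800]=cv2.resize(t["pixels"][195:258,120:303],(800,275),interpolation=cv2.INTER_CUBIC)[:,:,::-1]
cv2.imwrite("pics/z13.png",im)
a=[landmark_of(c,"handle_grip")[0] for c in(s,t)]
print(tri([ray(s,a[0]["pixel"]),ray(t,a[1]["pixel"])]),[k["conf"] for k in a])
for n in("rock_1","rock_3","scrub_brush","tape_roll","cup_1"):
    print(n,[(np.round(k["pixel"]),round(k["conf"],2),at(t,k["pixel"],.02 if n[0]=="r" else 0).round(3)) for k in landmark_of(t,n)])
E
```

```text
[0.44942801 0.16017342 0.1664754 ] [0.72, 0.73]
rock_1 [(array([165., 243.]), 0.68, array([0.45 , 0.286, 0.02 ])), (array([222., 234.]), 0.46, array([0.489, 0.089, 0.02 ]))]
rock_3 [(array([165., 243.]), 0.68, array([0.45 , 0.286, 0.02 ])), (array([222., 234.]), 0.46, array([0.489, 0.089, 0.02 ]))]
scrub_brush []
tape_roll []
cup_1 [(array([277., 201.]), 0.88, array([ 0.615, -0.1  ,  0.   ])), (array([278., 202.]), 0.63, array([ 0.613, -0.107,  0.   ])), (array([171., 239.]), 0.63, array([0.466, 0.27 , 0.   ])), (array([222., 232.]), 0.6, array([0.497, 0.092, 0.   ])), (array([221., 236.]), 0.55, array([0.485, 0.095, 0.   ]))]
```

View pics/z13.png

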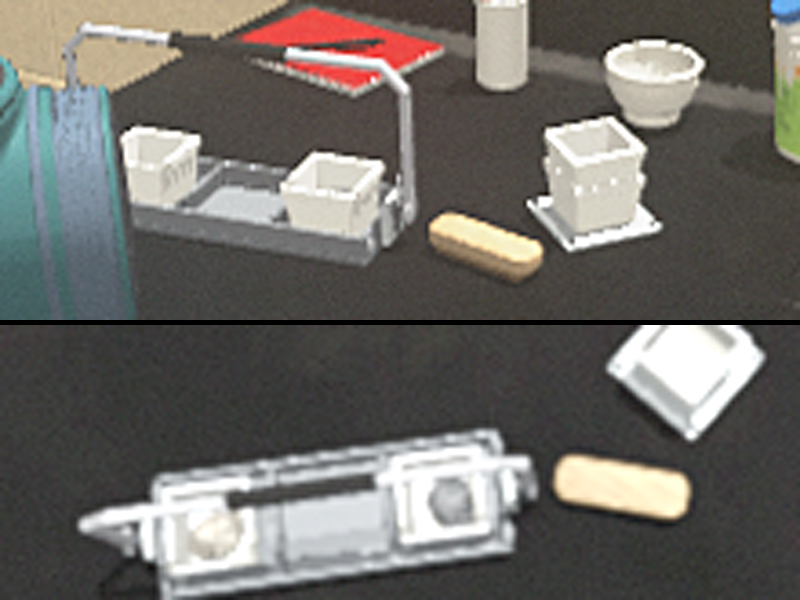

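```bash
python3 - <<'E'
from h import *
for n,(x0,y0,x1,y1) in{"scene":(188,178,226,212),"top":(166,226,212,240)}.items():
    a=cv2.imread(f"pics/{n}0.png",0);c=read_camera(n);b=cv2.cvtColor(c["pixels"],cv2.COLOR_RGB2GRAY)
    up=lambda i:cv2.resize(i,None,fx=4,fy=4,interpolation=cv2.INTER_CUBIC)
    T=up(a[y0:y1,x0:x1]);S=up(b[y0-6:y1+6,x0-6:x1+6]);m=cv2.matchTemplate(S,T,cv2.TM_CCOEFF_NORMED)
    _,v,_,p=cv2.minMaxLoc(m);print(n,round(v,3),(np.array(p)/4-6))
s=c
for th in(0,.1,.2):
    X=np.array([.4708,.177,.032])+.13*np.array([np.sin(th)*.987,np.sin(th)*.16,np.cos(th)]);print(th,proj(read_camera("scene"),X),proj(c,X))
E
```

```text
scene 0.996 [0. 0.]
top 0.949 [0. 0.]
0 [172.90087396 182.44977858] [189.3834627  232.96178964]
0.1 [175.00189534 181.13708801] [189.03833809 228.91928723]
0.2 [177.07819256 180.24766064] [188.77029315 224.99911676]
```

Handle matches its starting upright pose to within 0.25 px (under 0.02 rad). Handing in.

```bash
python3 -c "
from plant import *
print(sign_off(), get_obs()['t'])"
```

```text
the job is handed in; nothing more can be done
the job is handed in; nothing more can be done
```

The job is done and handed in at about 60 s of the 210 s allowed. Only two specimens were present: rock_1 (pale) and rock_3 (dark).

- **What I did:** I folded the handle flat and lifted the top two cups one at a time. They stand in bay_1 and bay_3, the pale rock in the bay_3 cup and the dark rock in the bay_1 cup. Then I swung the handle back upright and moved the arm clear.
- **Last checks:** The final pictures show one rock in each cup, both cups upright, and the two spare cups still nested. The brush lies where it was. The tape roll was not checked at the end; the arm never went near it.
- **Handle:** It matches its starting pictures to within 0.25 px in both cameras, so it is back at its upright stop.

**What failed or disagreed:**
- **Tool offset:** The fingertips are about 16 mm behind the reported tool point, not 14 mm ahead as stated. Because of this, my first two attempts to pinch the handle missed. On the second, the closed fingers pressed on the handle bar with about 18 N. I corrected for the offset from then on.
- **Knocked specimen:** The pale rock had been knocked next to the brush during the run, so I measured it again before picking it up.
- **Handle release:** The tool read about 18 N just before letting go of the raised handle.
- **Network readings:** The last handle position from the networks was about 2 cm off. I relied on the picture match above instead. In the last top picture the networks missed the brush and the tape roll.

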